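# Press a glued plug and hold the press lever level

## Task

The oak rail with the dark round plug has just had that plug glued in: lay it flat and square in the wooden nest of the green bench press, plug up and under the press pad, and let go of it. Then bring the press lever down until it is level, so that the sprung pad squeezes the plug at half its spring's stroke (do not bottom the spring), and finish while still holding the lever level there, not letting go. Leave the plain spare rail and everything else on the bench where they are.

Things in the scene. Friction and masses are not known exactly. Their poses are not given: they have to be found in the camera images.
- rail: Pale oak rail, 180 (x) x 45 (y) x 27 mm (z), 0.13 to 0.2 kg, lying flat, plug up; a tenon 28 mm wide, 13 mm thick, 22 mm long continues its +x end (z 7 to 20 mm). A dark flush plug, 28 mm across, is in its top. Origin: centre of the underside of the 180 mm bar; +x towards the tenon, z up.
- rail_plug (a point): Centre of the dark plug on the rail's top face: 58 mm along the rail's +x from its origin, 27 mm above its underside.
- press: Green bench press, bolted down, turned up to 0.2 rad. Origin on the bench under the ram's axis; front -x (to the robot), nest sticks out to +y, lever on the -y side. Head y -28 to 28 mm (round cover to 43), x -22 to 135, z 145 to 240 mm; ram top at 305; column x 100 to 160 mm. Where y is above 50 mm the space over the nest is free.
- nest (a point): Where the seated rail's origin belongs: floor of the plywood nest, 57 mm over the bench, 58 mm to the press's +y from the ram axis. Pocket 48 mm wide (press x), 183 mm long (press y), dark rim 7 mm high. The rail's +x (tenon) must point to the press's -y, its shoulders at the rim's end, the tenon in a 30 mm gap there. Slide the rail in under the raised pad from the +y side, just over the rim.
- pad_face (a point): Centre of the underside of the round black rubber pad (36 mm across) on the ram's axis; 104 mm over the bench (47 mm over the nest's floor) when the lever is up. It comes down on the plug.
- handle_grip (a point): Middle of the lever's black rubber grip, on the rod's axis, 150 mm from the pivot; grip 22 mm thick, 85 mm long, round. From the pivot the rod points to the press's front (-x), 0.722 rad upwards when up; it swings in the vertical plane through the pivot. 289 mm over the bench when up, 190 mm when level.
- spare_rail: Spare oak rail of the same size (180 x 45 x 27 mm plus tenon) with a plain top, no plug. Not to be used. Origin at the centre of its underside.
- glue: White glue bottle, 52 mm diameter, 135 mm tall, red cap, blue label. Origin at the centre of its base.
- mug: White mug, 80 mm diameter, 92 mm tall. Origin at the centre of its base.
- plug_tray: Blue two-part tray of wooden plugs, 120 x 160 x 35 mm. Origin at the centre of its base.
- tape: Yellow and black tape measure, 70 x 35 x 67 mm. Origin at the centre of its base.
- square: Try square lying flat, dark wooden stock 115 mm long, steel blade. Origin under the middle of the stock.
- screwdriver: Orange-handled screwdriver lying flat. Origin under its middle.
- offcut: Dark wooden offcut, 85 x 60 x 22 mm. Origin at the centre of its underside.
- nest_gap (a point): Middle of the finger gap, on the nest's floor 45 mm to the press's +y from point nest: from 38 mm before to 35 mm beyond it (along press y) the long rims are missing, so fingers can hold the rail's sides above the bare floor. The floor plate is 85 mm wide.
- lever: Press lever on the press's right: a 14 mm steel rod with a black ball (34 mm) 197 mm from the pivot. Origin at the pivot in the rod's plane: 190 mm over the bench, press x +50, y -85 mm. Its own -x runs along the rod to the ball; it turns about its y axis (the press's y). At rest, sprung up, the rod rises 0.722 rad (41 degrees) towards the front; wanted: level. It springs up when let go.
- ram (a joint): Downward travel of the ram in m, 36 mm per rad of the lever: 0 = lever fully up (rest), 0.020 = the pad meets the seated rail, 0.026 = lever level (wanted, pad's spring compressed 6 mm), 0.032 = lever at its stop 0.167 rad below level, spring bottomed. Pushing down at the grip takes about 4 N to start and 12 N to hold it level on the rail.
- pad: Sprung pad at the foot of the ram: black rubber disc of 36 mm under a steel plate and a yellow coil spring (1.5 N/mm, 6 N preload, 12 mm stroke). Origin at the centre of its underside.
Mind the look-alikes: they are no part of the job. What is shaped like the rail but turquoise is not meant.

How it is judged:
By the outcome, as a careful person would: the job done as asked, in the order asked, and still so for the second after the job is handed in, while the arm keeps its last pose, push and grip.
It also fails if it takes over 54 s, if anything falls off the work surface, if the arm or the gripper's body presses on something with over 40 N, if the wrist force passes 120 N, or if a joint passes its speed limit or range.

## Robot

A 7-joint arm with a two-finger parallel gripper is mounted at the origin on the work surface. World frame = base frame: x ahead of the robot, y to its left, z up, the work surface at z = 0. Lengths are in m, angles in rad, forces in N, time in s.
With the tool pointing down it reaches from about 0.425 to 0.825 m from the base axis. Payload 3.6 kg.
Tool frame: the origin (TCP) lies at the very end of the fingers, on their centre line; the grasp point (between the pads) lies 19 mm behind it; z points along the fingers, y is the direction in which the jaws open and shut (so a half turn about z gives the same grasp; the last joint's range is limited). The gripper opens to 85 mm and grips with 20 to 120 N. Pads are 22 mm wide; open, the fingers measure 114 mm over their backs; the gripper's body (76 mm by 85 mm) begins 54 mm behind the grasp point. The pads swing forward as they close: fully open they stand 13 mm farther back than shut.
Start: joints at [-1.325, 0.615, -0.013, 1.423, 0.008, 1.103, -0.04], TCP at [0.175, 0.626, 0.231] pointing down, gripper open.
Joint ranges: [-3.12, 3.12], [-0.3, 2.06], [-1.34, 1.32], [0.26, 2.42], [-1.36, 4.5], [0.01, 1.98], [-2.84, 2.84]. Speed limits (rad/s): [2.79, 2.79, 3.14, 3.14, 3.14, 3.14, 3.14].

## Interface

Orientations are given as a unit quaternion [w, x, y, z].
In Python, from station import robot, cams gives the robot as it stands. The module is installed in compiled form; this text tells all that it offers.
- The arm moves only by the shell command python3 -m jog 'ROWS' [FORCE]. ROWS is text: rows parted by semicolons, each of 7 numbers parted by spaces: the shift along the tool's x, y, z in cm, then the turn, a rotation vector about the tool's x, y, z in degrees, then the finger opening in cm, from 0 to 8.54. A call has 1 to 12 rows; each row shifts and turns the pose as measured when the row begins, along the tool's axes as they then stand; what a row does not reach is not made up. A row lasts 1/8 s, in which the tool goes at most 62.5 mm and 10.7 degrees, less where a joint would pass 70% of its speed; a pose out of reach is approached as far as the arm can. A call with a gripper value outside its range is refused whole. The fingers move at their own pace and stop on an object; FORCE is the grip in N (left out, the last holds). Time passes only in rows, so rows that do not move let the fingers close. It gives the time, the measured TCP pose, the force and the opening at its end, in the units of the state.
- robot.sense(): the state, without advancing time (a new reading comes with each control period).
- cams.get_image(name): name is "scene" or "side" or "wrist"; returns the picture (400x640x3 uint8, red, green, blue); there is no depth.
- cams.camera_info(name): a dict with "fx", "fy", "cx", "cy" (pixels), "D" ([k1, k2, p1, p2, k3] as OpenCV has them; the pictures are not rectified), "cam_to_world" (4x4, takes a point from camera to world coordinates); the wrist camera has in their place "tool_from_camera" (4x4, takes a point from camera to tool coordinates, whose origin is the TCP and whose axes are the flange's). Camera axes: x right, y down, z forward; pixel columns grow to the right and rows downward; lengths in m; the calibration is good to about 2 mm. A picture is of the moment at which its call begins: read the wrist's pose just before it. camera_info takes no time and is no camera call.
- robot.close_job(): hands the job in, once; it reports no verdict.
The state is a dict: "clock": time; "joint_pos": joint angles; "joint_vel": joint speeds; "joint_efforts": joint torques, N m; "tool_pos": TCP position; "tool_rot": TCP orientation; "ft_force": force on the tool from outside, world axes, zero at the start; "moment": the same for the moment, N m; "width": finger opening in m.
Only numpy, scipy, OpenCV 4.12 (cv2) and the standard library are available. Lean on these libraries where they do the work, as an engineer would, in place of code of your own. Each camera call takes 0.05 s, during which the arm holds its last target.

## Working session

There is one attempt and no reset: what is moved stays moved. The work goes in short steps, Python scripts to look and compute and a shell command to move; the robot and the scene stay as the last step left them, time stands still between calls to the robot, and variables do not carry over. Pictures are saved under pics/ and viewed, and the job is handed in when it is done.

```bash
mkdir -p pics; ls
cat > h.py <<'E'
import numpy as np,cv2
from station import robot,cams
from scipy.spatial.transform import Rotation as R
def rot(q): return R.from_quat([q[1],q[2],q[3],q[0]])
E
python3 - <<'E'
from h import *
s=robot.sense(); print(s)
for n in ["scene","side","wrist"]:
    im=cams.get_image(n); cv2.imwrite(f"pics/{n}0.png",im[:,:,::-1]); print(n,cams.camera_info(n))
E
```

```text
pics
{'clock': 0.0, 'joint_pos': array([-1.3244737 ,  0.61591044, -0.01258957,  1.42495806,  0.00809924,
        1.10339315, -0.04040066]), 'joint_vel': array([-0.0010365 ,  0.00085942,  0.00226029, -0.00061061,  0.00037559,
        0.00054024, -0.00153455]), 'joint_efforts': array([ 3.21791658e-04, -4.69207513e+01,  2.59110527e-01, -1.71034026e+01,
        9.87851556e-03,  9.49475187e-03, -4.07882240e-06]), 'tool_pos': array([0.1749359 , 0.62519697, 0.23012433]), 'tool_rot': array([-1.51326316e-04,  1.35966706e-01,  9.90712542e-01, -1.30057686e-03]), 'ft_force': array([-0.74618335,  0.38585352,  0.06352866]), 'moment': array([-0.00770917, -0.02336693, -0.01868009]), 'width': 0.08529345565594863}
scene {'fx': 362.6900806033798, 'fy': 362.6900806033798, 'cx': 326.1425076805848, 'cy': 201.36463176604974, 'D': array([-0.00981414,  0.        ,  0.        ,  0.        ,  0.        ]), 'cam_to_world': array([[-0.10078409,  0.84889088, -0.51887074,  1.01326215],
       [ 0.99490002,  0.08812279, -0.04907475,  0.04856959],
       [ 0.00406523, -0.52117046, -0.85344293,  1.03586544],
       [
[... 345 characters left out ...]
2921, -0.70649043,  1.11130575],
       [-0.004281  , -0.73789616, -0.67490068,  1.25672487],
       [ 0.        ,  0.        ,  0.        ,  1.        ]])}
wrist {'fx': 329.8241407526545, 'fy': 329.8241407526545, 'cx': 318.4822497725653, 'cy': 199.63535972788287, 'D': array([0.01993797, 0.        , 0.        , 0.        , 0.        ]), 'tool_from_camera': array([[-1.43894100e-04, -9.60787429e-01, -2.77285945e-01,
         6.96708723e-02],
       [ 9.99999628e-01,  9.76668771e-05, -8.57350175e-04,
         5.82142155e-04],
       [ 8.50812923e-04, -2.77285966e-01,  9.60787057e-01,
        -1.43584262e-01],
       [ 0.00000000e+00,  0.00000000e+00,  0.00000000e+00,
         1.00000000e+00]])}
```

View pics/scene0.png

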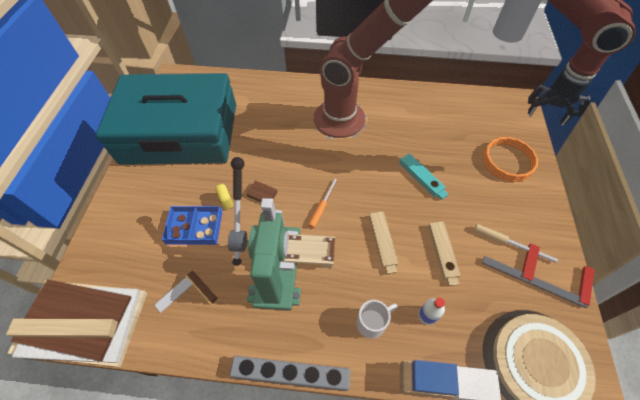

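View pics/side0.png

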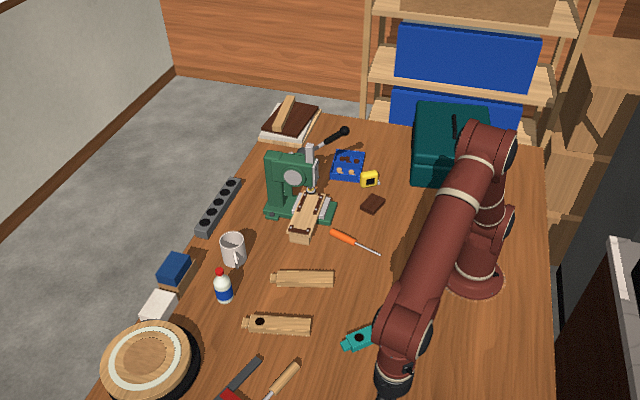

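View pics/wrist0.png

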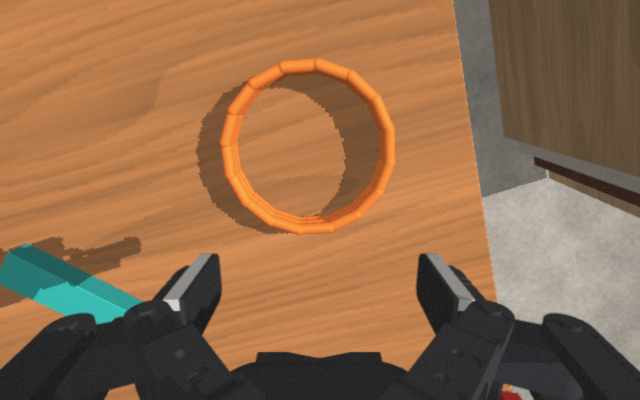

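The scene picture shows the plugged rail at about (445,252) with its plug at (450,266), the spare at (383,242), the nest at (312,249), and the lever grip at about (237,185). I'll take rough ray casts from these.

```bash
cat >> h.py <<'E'
def ray(name,uv,pose=None):
    c=cams.camera_info(name); K=np.array([[c['fx'],0,c['cx']],[0,c['fy'],c['cy']],[0,0,1]])
    p=cv2.undistortPoints(np.array(uv,float).reshape(-1,1,2),K,np.array(c['D'])).reshape(-1,2)
    d=np.c_[p,np.ones(len(p))]
    if name=='wrist':
        T=np.eye(4); T[:3,:3]=rot(pose['tool_rot']).as_matrix(); T[:3,3]=pose['tool_pos']; M=T@c['tool_from_camera']
    else: M=c['cam_to_world']
    d=d@M[:3,:3].T; return M[:3,3],d
def onz(name,uv,z,pose=None):
    o,d=ray(name,uv,pose); return o+d*((z-o[2])/d[:,2])[:,None]
def tri(a,b):
    # a,b=(o,d) single rays; returns point, gap
    (o1,d1),(o2,d2)=a,b; d1=d1.ravel()/np.linalg.norm(d1); d2=d2.ravel()/np.linalg.norm(d2)
    A=np.c_[d1,-d2]; t=np.linalg.lstsq(A,o2-o1,rcond=None)[0]
    p,q=o1+t[0]*d1,o2+t[1]*d2; return (p+q)/2,np.linalg.norm(p-q)
def shot(name,fn):
    s=robot.sense(); im=cams.get_image(name); cv2.imwrite('pics/'+fn,im[:,:,::-1])
    np.savez('pics/'+fn+'.npz',im=im,tool_pos=s['tool_pos'],tool_rot=s['tool_rot']); return s,im
E
python3 - <<'E'
from h import *
np.set_printoptions(precision=4,suppress=True)
print(onz('scene',[[450,266],[453,282],[437,224]],.027))
print(onz('scene',[[383,242],[394,270],[377,214]],.027))
print(onz('scene',[[312,249],[288,249],[336,249]],.06))
print(onz('scene',[[237,185]],.289), onz('scene',[[238,163]],.32),onz('scene',[[238,240]],.19))
print('plug',tri(ray('scene',[450,266]),ray('side',[260,321])))
print('ball',tri(ray('scene',[238,163]),ray('side',[344,131])))
s=robot.sense(); M=rot(s['tool_rot']).as_matrix(); print(M)
for n in ('scene','side'):
    im=cv2.imread(f'pics/{n}0.png')
    c=im[150:310,210:370] if n=='scene' else im[100:260,240:400]
    cv2.imwrite(f'pics/{n}0c.png',cv2.resize(c,(600,600),interpolation=cv2.INTER_CUBIC))
E
```

```text
[[0.5843 0.3762 0.027 ]
 [0.6327 0.3811 0.027 ]
 [0.4469 0.346  0.027 ]]
[[0.5266 0.1779 0.027 ]
 [0.6135 0.2118 0.027 ]
 [0.4302 0.1569 0.027 ]]
[[ 0.5863 -0.0322  0.06  ]
 [ 0.5935 -0.1018  0.06  ]
 [ 0.5791  0.0375  0.06  ]]
[[ 0.5347 -0.219   0.289 ]] [[ 0.49   -0.2204  0.32  ]] [[ 0.6379 -0.2132  0.19  ]]
plug (array([0.5821, 0.3745, 0.0271]), np.float64(0.00561839318327872))
ball (array([ 0.4899, -0.2206,  0.3204]), np.float64(0.0007606013658326944))
[[-0.963   0.2693 -0.0006]
 [ 0.2693  0.963  -0.002 ]
 [-0.     -0.0021 -1.    ]]
```

View pics/scene0c.png

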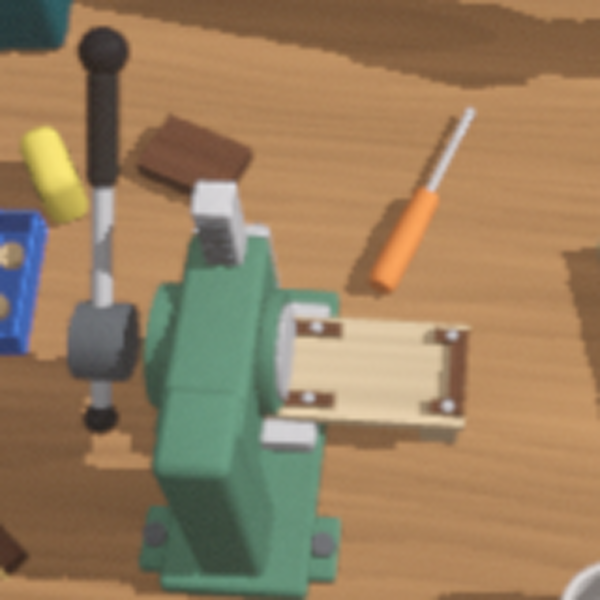

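View pics/side0c.png

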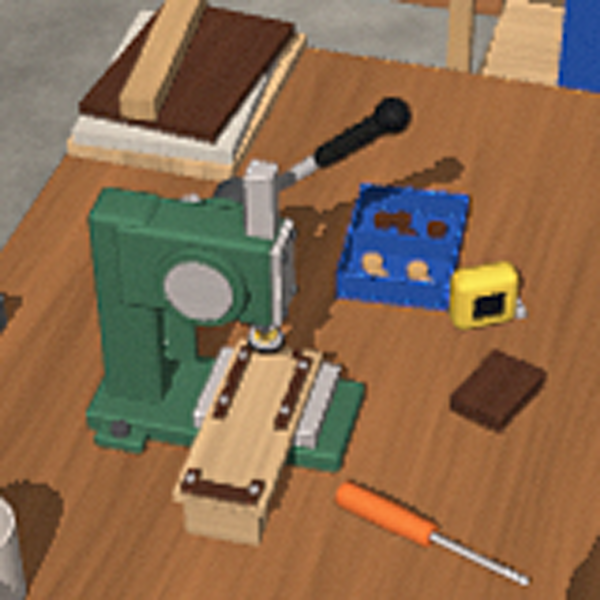

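Ball triangulates to z 0.320 (expected 0.320) and the plug to z 0.027 (expected 0.027), so the calibration agrees. Moving the wrist camera over the rail.

```bash
python3 -m jog '-5.2 -2 0 0 0 0 8.5;-5.2 -2 0 0 0 0 8.5;-5.2 -2 0 0 0 0 8.5;-5.2 -2 0 0 0 0 8.5;-5.2 -2 0 0 0 0 8.5;-5.2 -2 0 0 0 0 8.5;-5.2 -2 0 0 0 0 8.5;-5 -2 0 0 0 0 8.5;0 0 0 0 0 -8.8 8.5;0 0 0 0 0 -8.8 8.5;0 0 0 0 0 -8.8 8.5;0 0 0 0 0 0 8.5'
python3 - <<'E'
from h import *
s,im=shot('wrist','w1.png'); print(s['tool_pos'],s['joint_pos'],rot(s['tool_rot']).as_matrix())
E
```

```text
clock: 1.65
tool_pos: [0.5408, 0.3497, 0.223]
tool_rot: [-0.004, -0.101, 0.995, -0.004]
ft_force: [0.6, -0.8, 0.3]
width: 0.0852
[0.54075018 0.34966327 0.22301661] [-0.54049881  0.62058042 -0.12131986  1.44032496  0.08269613  1.09747479
  1.094669  ] [[-0.97966018 -0.20051795 -0.00764799]
 [-0.20044243  0.97965823 -0.00962231]
 [ 0.00942186 -0.00789361 -0.99992446]]
```

View pics/w1.png

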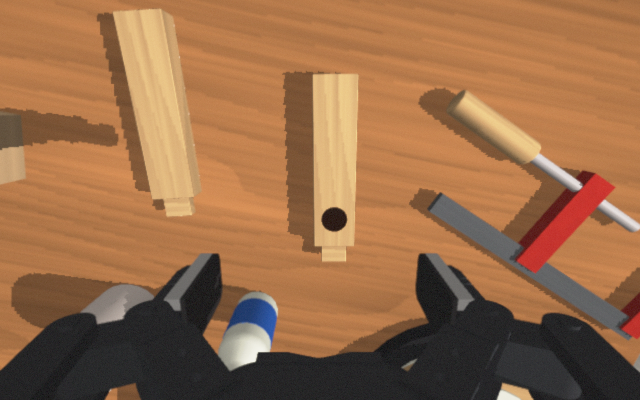

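The rail stands nearly upright in the image: bar top from about (313,75) to (354,246), plug at (334,219), tenon below. Now I'll fit contours for the plug and bar.

```bash
cat >> h.py <<'E'
def load(fn):
    z=np.load('pics/'+fn+'.npz'); return z['im'],{'tool_pos':z['tool_pos'],'tool_rot':z['tool_rot']}
E
python3 - <<'E'
from h import *
np.set_printoptions(precision=4,suppress=True)
im,s=load('w1.png')
hsv=cv2.cvtColor(im,cv2.COLOR_RGB2HSV)
for p in [(160,335),(100,335),(220,334),(160,300),(160,260),(240,320),(255,333),(160,355)]: print(p,hsv[p],im[p])
sub=(slice(60,275),slice(290,375))
dark=np.zeros(im.shape[:2],np.uint8); dark[205:235,318:350]=(hsv[205:235,318:350,2]<90)*255
m=cv2.moments(dark,True); c=(m['m10']/m['m00'],m['m01']/m['m00']); print('plug',c,m['m00'])
sc=cv2.cvtColor(cv2.imread('pics/scene0.png'),cv2.COLOR_BGR2HSV)
d2=np.zeros(sc.shape[:2],np.uint8); d2[258:275,442:460]=(sc[258:275,442:460,2]<90)*255
m=cv2.moments(d2,True); c2=(m['m10']/m['m00'],m['m01']/m['m00']); print(c2,m['m00'])
print('tri',tri(ray('wrist',c,s),ray('scene',c2)), onz('wrist',[c],.027,s),onz('scene',[c2],.027))
cv2.imwrite('pics/w1c.png',cv2.resize(im[60:275,290:375,::-1],None,fx=2.7,fy=2.7,interpolation=cv2.INTER_CUBIC))
E
```

```text
(160, 335) [ 18 111 229] [229 190 129]
(100, 335) [ 17 111 221] [221 179 125]
(220, 334) [ 14 149  41] [41 28 17]
(160, 300) [ 13 145 123] [123  84  53]
(160, 260) [ 13 148 193] [193 128  81]
(240, 320) [ 17 112 221] [221 180 124]
(255, 333) [ 17 111 222] [222 181 125]
(160, 355) [ 19 109 232] [232 195 133]
plug (333.75560538116594, 219.05381165919283) 446.0
(449.60526315789474, 265.63157894736844) 38.0
tri (array([0.5843, 0.374 , 0.0297]), np.float64(0.0005599376328251207)) [[0.5851 0.374  0.027 ]] [[0.5833 0.3751 0.027 ]]
```

View pics/w1c.png

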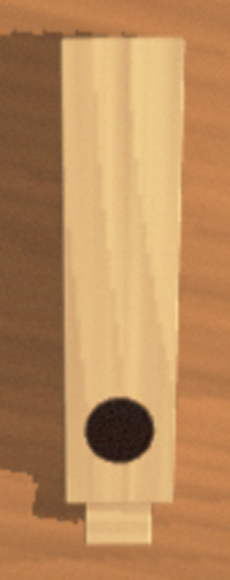

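```bash
cat >> h.py <<'E'
def railfit(fn,box,z,smax=128,vmin=160):
    im,s=load(fn); hsv=cv2.cvtColor(im,cv2.COLOR_RGB2HSV); x0,y0,x1,y1=box
    m=np.zeros(im.shape[:2],np.uint8); r=hsv[y0:y1,x0:x1]
    m[y0:y1,x0:x1]=((r[...,1]<smax)&(r[...,2]>vmin))*255
    m=cv2.morphologyEx(m,cv2.MORPH_CLOSE,np.ones((3,3),np.uint8))
    cs=max(cv2.findContours(m,cv2.RETR_EXTERNAL,cv2.CHAIN_APPROX_NONE)[0],key=cv2.contourArea)
    P=onz('wrist',cs.reshape(-1,2).astype(float),z,s)[:,:2]
    return P,m
E
python3 - <<'E'
from h import *
np.set_printoptions(precision=4,suppress=True)
P,m=railfit('w1.png',(290,60,375,248),.027)
(c,wh,a)=cv2.minAreaRect((P*1000).astype(np.float32)); print(c,wh,a); 
B=cv2.boxPoints((c,wh,a)); print(B)
plug=np.array([585.1,374.0]); d=plug-np.array(c); print(np.hypot(*d),np.degrees(np.arctan2(d[1],d[0])))
E
```

```text
(528.338623046875, 362.3529968261719) (181.61412048339844, 44.12095260620117) 11.866314888000488
[[434.9359 365.2695]
 [444.0084 322.0914]
 [621.7414 359.4365]
 [612.6689 402.6146]]
57.94399534503912 11.595704953971644
```

```bash
cat >> h.py <<'E'
def togo(p,xang,pitch=0):
    """tool down, tool x at world angle xang deg; prints shift cm / rotvec deg in tool axes"""
    s=robot.sense(); M=rot(s['tool_rot']); a=np.radians(xang)
    X=np.array([np.cos(a),np.sin(a),0]);Z=np.array([0,0,-1.]);T=R.from_matrix(np.c_[X,np.cross(Z,X),Z])
    T=R.from_rotvec(np.radians(pitch)*np.cross(Z,X))*T if pitch else T
    print('t',round(s['clock'],2),'pos',s['tool_pos'].round(4),'F',s['ft_force'].round(1),'w',round(s['width'],4))
    print('shift cm',(M.inv().apply(np.array(p)-s['tool_pos'])*100).round(2),'rot',np.degrees((M.inv()*T).as_rotvec()).round(2),'world d',(np.array(p)-s['tool_pos']).round(4))
E
python3 -c "
from h import *
togo([.4843,.3532,.08],191.8)"
```

```text
t 1.7 pos [0.5408 0.3496 0.223 ] F [-0.7 -0.7 -0.2] w 0.0852
shift cm [ 5.33  1.6  14.34] rot [-0.47 -0.54 -0.28] world d [-0.0565  0.0036 -0.143 ]
```

```bash
python3 -m jog '1.8 .5 4.8 -.5 -.5 -.3 8.5;1.8 .5 4.8 0 0 0 8.5;1.8 .5 4.8 0 0 0 8.5;0 0 0 0 0 0 8.5'
python3 -c "
from h import *
togo([.4843,.3532,.003],191.8)
shot('wrist','w2.png')"
```

```text
clock: 2.2
tool_pos: [0.4848, 0.3546, 0.077]
tool_rot: [0.002, -0.098, 0.995, 0.001]
ft_force: [0.1, 0.6, 0.1]
width: 0.085
t 2.2 pos [0.4848 0.3546 0.077 ] F [0.1 0.6 0.1] w 0.085
shift cm [ 0.12 -0.14  7.4 ] rot [ 0.12  0.28 -0.51] world d [-0.0005 -0.0014 -0.074 ]
```

View pics/w2.png

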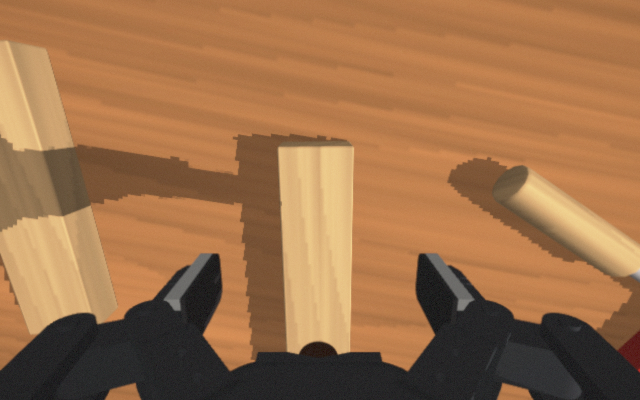

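The rail sits centred (columns 279–352) between the fingers at 195 and 440. I'll descend.

```bash
python3 -m jog '.1 -.1 2.8 .1 .3 -.5 8.5;0 0 2.8 0 0 0 8.5;0 0 1.6 0 0 0 8.5;0 0 0 0 0 0 8.5' 60
python3 -c "
from h import *
togo([.4843,.3532,.003],191.8)"
```

```text
clock: 2.75
tool_pos: [0.5005, 0.36, 0.0163]
tool_rot: [0.014, -0.099, 0.995, 0.007]
ft_force: [-0.8, 0.0, -0.5]
width: 0.0847
t 2.75 pos [0.5005 0.36   0.0163] F [-0.8  0.  -0.5] w 0.0847
shift cm [ 1.76 -0.36  1.27] rot [ 0.61  1.73 -0.47] world d [-0.0162 -0.0068 -0.0133]
```

```bash
python3 -c "
from h import *
s=robot.sense();print(s['joint_pos'].round(3),s['joint_vel'].round(3),s['joint_efforts'].round(1),s['moment'].round(2))"
```

```text
[-0.608  0.818 -0.087  1.739  0.127  0.559  0.995] [ 0.003 -0.03   0.002 -0.037  0.     0.004 -0.003] [ -0.  -47.5  -0.7 -10.6   0.   -0.2  -0. ] [-0.02 -0.    0.05]
```

```bash
python3 -m jog '1.7 -.4 0 .6 1.7 -.5 8.5;0 0 .6 0 0 0 8.5;0 0 0 0 0 0 8.5' 
python3 -c "
from h import *
togo([.4843,.3532,.003],191.8)"
```

```text
clock: 3.12
tool_pos: [0.4856, 0.3535, 0.0128]
tool_rot: [0.002, -0.103, 0.995, 0.001]
ft_force: [-0.2, 0.4, -0.8]
width: 0.0849
t 3.12 pos [0.4856 0.3535 0.0128] F [-0.2  0.4 -0.8] w 0.0849
shift cm [ 0.14 -0.    0.97] rot [0.11 0.23 0.02] world d [-0.0013 -0.0003 -0.0098]
```

```bash
python3 -m jog '.1 0 .9 .1 .2 0 8.5;0 0 .1 0 0 0 8.5;0 0 0 0 0 0 4;0 0 0 0 0 0 3;0 0 0 0 0 0 3;0 0 0 0 0 0 3;0 0 0 0 0 0 3' 60
python3 -c "
from h import *
togo([.4843,.3532,.003],191.8)"
```

```text
clock: 4.0
tool_pos: [0.4851, 0.3537, 0.0025]
tool_rot: [0.001, -0.103, 0.995, 0.0]
ft_force: [-1.1, -0.8, 1.5]
width: 0.044
t 4.0 pos [0.4851 0.3537 0.0025] F [-1.1 -0.8  1.5] w 0.044
shift cm [ 0.09 -0.03 -0.05] rot [0.04 0.08 0.02] world d [-0.0008 -0.0005  0.0005]
```

Grip width 44 mm, rail held. Lift and move to where the wrist camera can see the nest from the side.

```bash
python3 -m jog '0 0 -3 0 0 0 3;0 0 -4 0 0 0 3;0 0 -4 0 0 0 3;0 0 -4 0 0 0 3;0 0 -4 0 0 0 3;0 0 0 0 0 0 3'
python3 -c "
from h import *
togo([.64,.12,.26],190)
s,im=shot('wrist','w3.png')"
```

```text
clock: 4.75
tool_pos: [0.4826, 0.3517, 0.1946]
tool_rot: [-0.004, -0.103, 0.995, -0.002]
ft_force: [0.1, -0.4, -1.1]
width: 0.0439
t 4.75 pos [0.4826 0.3517 0.1946] F [ 0.1 -0.4 -1.1] w 0.0439
shift cm [-10.62 -25.92  -6.53] rot [-0.22 -0.45  1.81] world d [ 0.1574 -0.2317  0.0654]
```

View pics/w3.png

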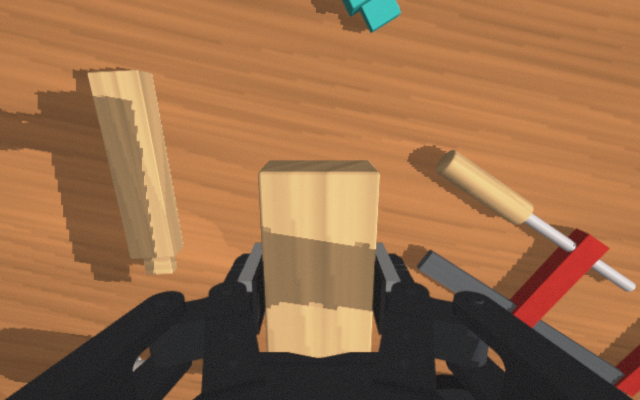

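The rail is held square between the fingers (rear top edge at row 172, columns 260–379); the spare is undisturbed on the left.

```bash
python3 -m jog '-1.8 -4.3 -1.1 0 0 .9 3;-1.8 -4.3 -1.1 0 0 .9 3;-1.8 -4.3 -1.1 0 0 0 3;-1.8 -4.3 -1.1 0 0 0 3;-1.8 -4.3 -1.1 0 0 0 3;-1.7 -4.3 -1.1 0 0 0 3;0 0 0 0 0 0 3'
python3 -c "
from h import *
togo([.64,.12,.26],190)
s,im=shot('wrist','w4.png')"
```

```text
clock: 5.68
tool_pos: [0.6299, 0.1069, 0.2408]
tool_rot: [-0.023, -0.089, 0.996, -0.009]
ft_force: [0.1, 0.1, -1.4]
width: 0.0443
t 5.67 pos [0.6299 0.1069 0.2408] F [ 0.1  0.1 -1.4] w 0.0443
shift cm [-1.13  1.08 -1.99] rot [-0.81 -2.76  0.2 ] world d [0.0101 0.0131 0.0192]
```

View pics/w4.png

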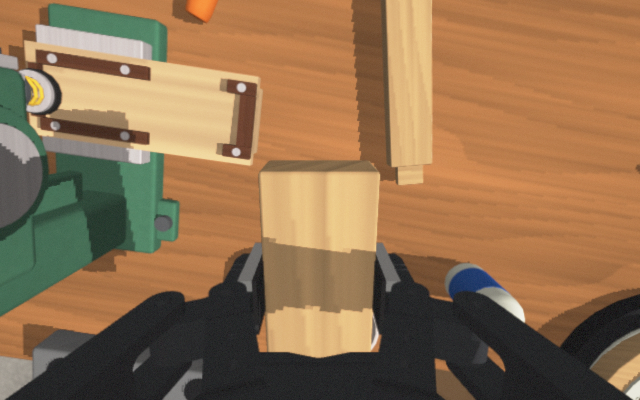

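The nest is clear in the upper left: floor plate corners near (27,42), (260,77), (252,163), the end rim at column ~243, and the pad with its yellow spring at (40,92). I'll take a second view for triangulation.

```bash
python3 -m jog '-1 -1.2 -2 -.8 -2.7 .2 3;0 -1.2 -2 0 0 0 3;0 -1.2 -1 0 0 0 3;0 0 0 0 0 0 3'
python3 -c "
from h import *
togo([.64,.06,.28],190)
s,im=shot('wrist','w5.png')
for n in ('w4','w5'):
  im,_=load(n+'.png'); cv2.imwrite('pics/'+n+'c.png',cv2.resize(im[20:190,0:280,::-1],None,fx=2.8,fy=2.8,interpolation=cv2.INTER_CUBIC))
"
```

```text
clock: 6.22
tool_pos: [0.6445, 0.0789, 0.2896]
tool_rot: [-0.002, -0.092, 0.996, 0.003]
ft_force: [0.2, 0.2, -2.1]
width: 0.044
t 6.22 pos [0.6445 0.0789 0.2896] F [ 0.2  0.2 -2.1] w 0.044
shift cm [ 0.79 -1.78  0.95] rot [ 0.35 -0.23  0.59] world d [-0.0045 -0.0189 -0.0096]
```

View pics/w4c.png

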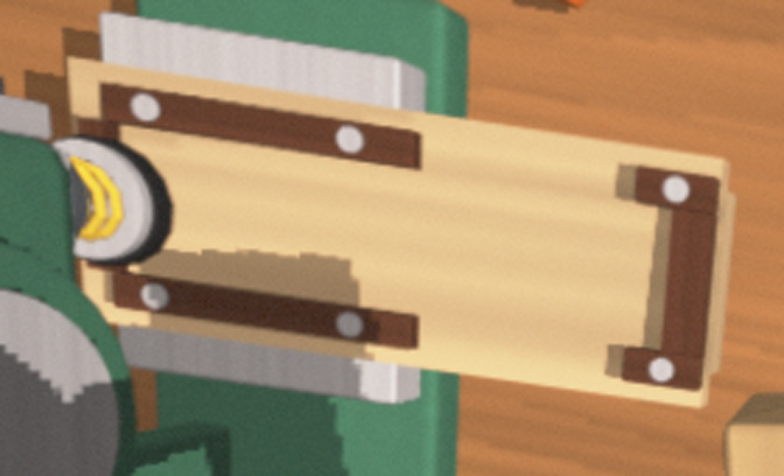

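View pics/w5.png

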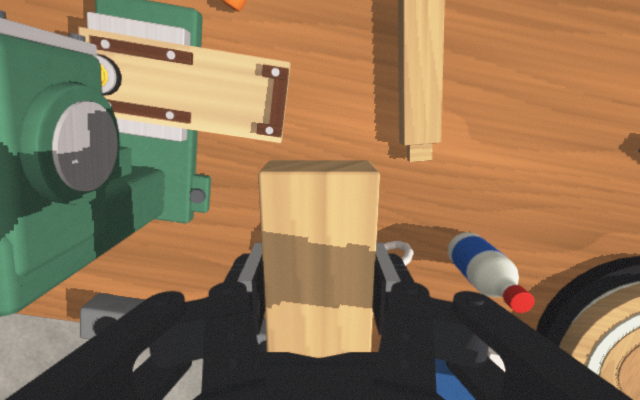

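View pics/w5c.png

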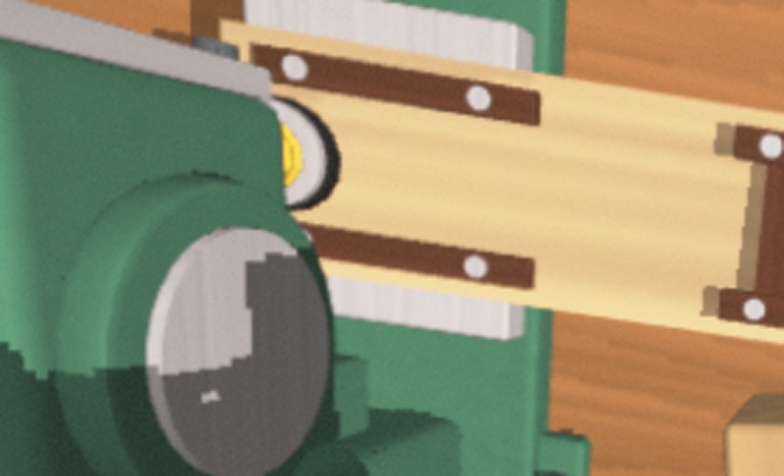

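```bash
cat > m.py <<'E'
from h import *
np.set_printoptions(precision=4,suppress=True)
g={'w4.png':[(51.8,58.2),(124.6,69.6),(241.4,87.1),(236.1,151.8),(124.6,135.4),(55,125.4)],
   'w5.png':[(105,43.9),(171.1,55),(275.4,72.1),(269.6,130.4),(169.6,115)]}
o={}
for f,pts in g.items():
    im,s=load(f); hsv=cv2.cvtColor(im,cv2.COLOR_RGB2HSV); o[f]=[]
    for u,v in pts:
        x0,y0=int(round(u))-6,int(round(v))-6; w=hsv[y0:y0+13,x0:x0+13].astype(float)
        m=((w[...,1]<80)&(w[...,2]>90)).astype(np.uint8)
        n,l,st,ce=cv2.connectedComponentsWithStats(m)
        k=1+np.argmin(np.hypot(*(ce[1:]-6).T)-0.0*st[1:,4]); o[f].append(ce[k]+[x0,y0]); print(f,(u,v),o[f][-1].round(2),st[k,4])
i4,s4=load('w4.png');i5,s5=load('w5.png')
for a,b in zip(o['w4.png'],o['w5.png']): print('tri',*tri(ray('wrist',a,s4),ray('wrist',b,s5)))
A=onz('wrist',o['w4.png'],.065,s4);B=onz('wrist',o['w5.png'],.065,s5);print(A);print(B)
E
python3 m.py
```

```text
w4.png (51.8, 58.2) [51.31 57.88] 94
w4.png (124.6, 69.6) [124.47  69.25] 87
w4.png (241.4, 87.1) [240.87  87.21] 86
w4.png (236.1, 151.8) [235.76 151.77] 71
w4.png (124.6, 135.4) [124.36 135.55] 77
w4.png (55, 125.4) [ 54.58 125.32] 78
w5.png (105, 43.9) [104.72  43.72] 80
w5.png (171.1, 55) [170.53  54.56] 75
w5.png (275.4, 72.1) [275.03  71.78] 69
w5.png (269.6, 130.4) [269.   130.09] 58
w5.png (169.6, 115) [169.36 114.83] 64
tri [ 0.5577 -0.1557  0.0648] 0.00022112498476912714
tri [ 0.5551 -0.0912  0.0633] 9.552288106698028e-05
tri [0.5513 0.0166 0.0641] 9.571023614764097e-05
tri [0.6116 0.0188 0.0636] 2.2089910175914e-05
tri [ 0.6155 -0.0886  0.0642] 3.345750353591503e-05
[[ 0.5576 -0.1556  0.065 ]
 [ 0.5551 -0.0902  0.065 ]
 [ 0.5513  0.0168  0.065 ]
 [ 0.6115  0.0192  0.065 ]
 [ 0.6154 -0.0881  0.065 ]
 [ 0.6179 -0.1535  0.065 ]]
[[ 0.5578 -0.1556  0.065 ]
 [ 0.5553 -0.0905  0.065 ]
 [ 0.5514  0.0167  0.065 ]
 [ 0.6115  0.019   0.065 ]
 [ 0.6154 -0.0883  0.065 ]]
```

```bash
cat >> m.py <<'E'
print('---')
yh=A[2]-A[0];yh=yh/np.linalg.norm(yh); yh2=A[3]-A[5];yh2/=np.linalg.norm(yh2);print(np.degrees(np.arctan2([yh[1],yh2[1]],[yh[0],yh2[0]])))
E
python3 m.py | sed -n '/---/,$p'
python3 - <<'E'
from h import *
np.set_printoptions(precision=4,suppress=True)
im,s=load('w4.png')
hsv=cv2.cvtColor(im,cv2.COLOR_RGB2HSV)
for r in (105,115,125): print(r,[tuple(int(q) for q in hsv[r,c]) for c in range(226,264,1)][::1])
for c in (100,135): print(c,[(r,int(hsv[r,c,2]),int(hsv[r,c,0])) for r in range(50,150)])
E
```

```text
---
[92.0885 92.1277]
105 [(18, 95, 229), (18, 94, 227), (18, 97, 227), (18, 95, 227), (18, 95, 227), (18, 98, 227), (18, 98, 224), (16, 102, 214), (16, 99, 163), (16, 96, 152), (16, 98, 153), (16, 98, 149), (15, 107, 145), (11, 120, 125), (10, 137, 115), (10, 143, 112), (10, 142, 113), (10, 130, 116), (9, 135, 113), (9, 131, 111), (9, 143, 105), (8, 132, 108), (10, 137, 112), (11, 147, 106), (9, 134, 110), (9, 130, 112), (9, 138, 111), (9, 142, 108), (10, 127, 108), (14, 111, 142), (16, 101, 201), (16, 99, 207), (17, 100, 206), (16, 102, 208), (16, 104, 204), (15, 118, 196), (13, 145, 190), (13, 148, 191)]
115 [(18, 97, 229), (18, 94, 230), (19, 93, 230), (18, 95, 229), (18, 95, 230), (18, 98, 226), (17, 101, 208), (16, 98, 162), (17, 100, 153), (16, 99, 152), (16, 100, 153), (16, 99, 150), (12, 119, 131), (9, 134, 116), (9, 144, 110), (9, 140, 113), (10, 142, 115), (9, 149, 111), (10, 146, 108), (8, 133, 109), (9, 140, 106), (10, 146, 105), (10, 147, 106), (9, 141, 107), (10, 144, 110), (9, 135, 113), (9, 142, 106), (11, 131, 105), (13, 112, 139), (16, 100, 193), (16, 101, 202), (1
[... 3066 characters left out ...]
0, 19), (106, 230, 18), (107, 230, 18), (108, 230, 19), (109, 232, 18), (110, 233, 19), (111, 233, 19), (112, 233, 19), (113, 235, 19), (114, 235, 19), (115, 234, 19), (116, 236, 19), (117, 235, 19), (118, 235, 19), (119, 234, 19), (120, 232, 18), (121, 231, 19), (122, 230, 18), (123, 229, 18), (124, 227, 17), (125, 228, 18), (126, 228, 18), (127, 226, 17), (128, 226, 18), (129, 219, 17), (130, 174, 15), (131, 105, 12), (132, 103, 9), (133, 101, 11), (134, 93, 10), (135, 86, 10), (136, 83, 10), (137, 83, 8), (138, 88, 11), (139, 93, 9), (140, 97, 9), (141, 101, 10), (142, 115, 11), (143, 181, 15), (144, 238, 21), (145, 241, 20), (146, 241, 21), (147, 240, 21), (148, 238, 20), (149, 229, 19)]
```

```bash
python3 - <<'E'
from h import *
np.set_printoptions(precision=4,suppress=True)
im,s=load('w4.png')
P=onz('wrist',[(238,115),(135,78.4),(135,130.3),(100,73.1),(100,125.3),(150.5,76)],.064,s)
Pl=onz('wrist',[(135,78.4),(100,73.1)],.057,s)
a=np.radians(2.11); X=np.array([np.cos(a),np.sin(a)]);Y=np.array([-np.sin(a),np.cos(a)])
S=np.array([[.5577,-.1557],[.5552,-.0905],[.5513,.0167],[.6115,.019],[.6154,-.0884],[.6179,-.1535]])
print('screws',(S@np.c_[X,Y])); print('edges',P[:,:2]@np.c_[X,Y]); print(Pl[:,:2]@np.c_[X,Y])
# pad: dark ring right edge etc by scene
E
python3 -c "
from h import *
im=cv2.imread('pics/w4.png'); cv2.imwrite('pics/padc.png',cv2.resize(im[50:135,0:90],None,fx=7,fy=7,interpolation=cv2.INTER_CUBIC))"
```

```text
screws [[ 0.5516 -0.1761]
 [ 0.5515 -0.1109]
 [ 0.5515 -0.0036]
 [ 0.6118 -0.0035]
 [ 0.6117 -0.111 ]
 [ 0.6118 -0.1761]]
edges [[ 0.5769 -0.0043]
 [ 0.558  -0.1016]
 [ 0.6054 -0.1012]
 [ 0.5581 -0.1335]
 [ 0.6056 -0.1343]
 [ 0.5538 -0.0874]]
[[ 0.5577 -0.1055]
 [ 0.5578 -0.138 ]]
```

View pics/padc.png

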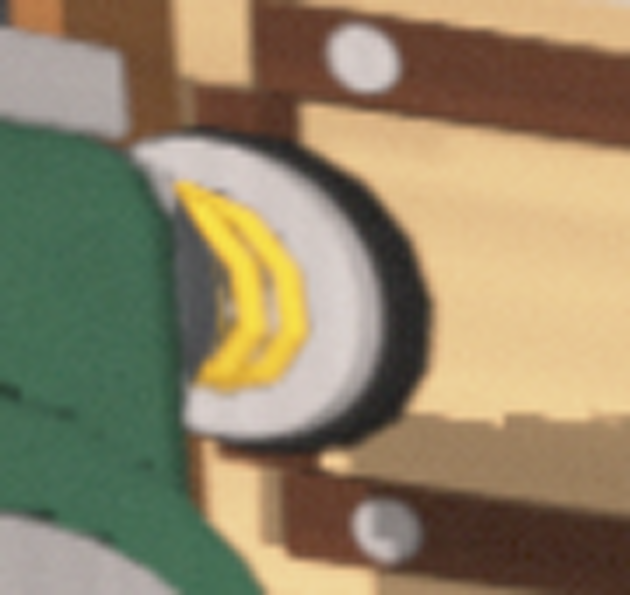

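Run:
```python
from h import *
np.set_printoptions(precision=4,suppress=True)
im,s=load('w4.png')
a=np.radians(2.11); X=np.array([np.cos(a),np.sin(a)]);Y=np.array([-np.sin(a),np.cos(a)]);M=np.c_[X,Y]
print('shoulder',onz('wrist',[(42.3,66),(42.6,64)],.064,s)[:,:2]@M)
print('pad right',onz('wrist',[(61.4,94.3)],.106,s)[:,:2]@M)
# rail in hand: rear top edge in tool frame, w3/w4/w5
hsv=cv2.cvtColor(im,cv2.COLOR_RGB2HSV)
print([(r,int(hsv[r,300,2]),int(hsv[r,340,2])) for r in range(154,180)])
for r in (190,215): print(r,[(c,int(hsv[r,c,2])) for c in list(range(255,268))+list(range(372,386))])
c=cams.camera_info('wrist');T=c['tool_from_camera']
```

```text
shoulder [[ 0.5597 -0.1853]
 [ 0.5579 -0.1849]]
pad right [[ 0.5808 -0.1373]]
[(154, 184, 201), (155, 185, 199), (156, 190, 197), (157, 199, 202), (158, 202, 198), (159, 199, 193), (160, 153, 159), (161, 132, 134), (162, 131, 133), (163, 128, 130), (164, 126, 126), (165, 121, 122), (166, 122, 119), (167, 122, 121), (168, 125, 131), (169, 133, 138), (170, 139, 144), (171, 171, 171), (172, 213, 213), (173, 221, 224), (174, 225, 228), (175, 230, 234), (176, 232, 234), (177, 232, 234), (178, 232, 234), (179, 232, 234)]
190 [(255, 181), (256, 178), (257, 182), (258, 178), (259, 144), (260, 176), (261, 214), (262, 229), (263, 228), (264, 227), (265, 227), (266, 227), (267, 226), (372, 221), (373, 221), (374, 221), (375, 221), (376, 223), (377, 230), (378, 236), (379, 190), (380, 176), (381, 179), (382, 177), (383, 178), (384, 172), (385, 173)]
215 [(255, 173), (256, 172), (257, 176), (258, 173), (259, 170), (260, 142), (261, 165), (262, 205), (263, 227), (264, 227), (265, 227), (266, 227), (267, 226), (372, 221), (373, 222), (374, 223), (375, 227), (376, 232), (377, 233), (378, 190), (379, 183), (380, 179), (381, 181), (382, 180), (383, 181), (384, 181), (385, 181)]
```

```bash
cat > inhand.py <<'E'
from h import *
np.set_printoptions(precision=4,suppress=True)
P0={'tool_pos':np.zeros(3),'tool_rot':[1,0,0,0]}
# top at tool z=-.0245, underside +.0025
print(onz('wrist',[(300,171.3),(340,171.3),(260.5,190),(378.8,190),(261.7,215),(377.7,215)],-.0245,P0))
print(onz('wrist',[(300,160),(340,160)],.0025,P0))
E
python3 inhand.py
```

```text
[[ 0.046  -0.0066 -0.0245]
 [ 0.046   0.0081 -0.0245]
 [ 0.0389 -0.0214 -0.0245]
 [ 0.0389  0.0226 -0.0245]
 [ 0.0291 -0.0214 -0.0245]
 [ 0.0291  0.0227 -0.0245]]
[[ 0.0457 -0.0081  0.0025]
 [ 0.0457  0.0097  0.0025]]
```

Measurements are consistent: screws triangulate to z 0.064, and the pocket is 47.5 mm wide. Press yaw is 2.1°, nest origin about (0.585, -0.074), and the rail in the hand is level with its origin at tool x -44 mm. Next I'll back off in +y and turn the rail.

```bash
python3 -c "
from h import *
togo([.58,.14,.26],190)"
python3 -m jog '1.7 2.3 0 0 0 0 3;1.7 2.3 .5 0 0 0 3;1.8 2.3 1 0 0 0 3;0 0 0 0 0 9 3;0 0 0 0 0 9.8 3;0 0 0 0 0 9.8 3;0 0 0 0 0 9.8 3;0 0 0 0 0 9.8 3;0 0 0 0 0 9.8 3;0 0 0 0 0 9.8 3;0 0 0 0 0 0 3'
python3 -c "
from h import *
togo([.5788,.12,.18],92.1)"
```

```text
t 6.28 pos [0.6439 0.0803 0.289 ] F [ 0.8  0.5 -2.1] w 0.0441
shift cm [5.16 7.03 2.98] rot [ 0.43 -0.3   0.68] world d [-0.0639  0.0597 -0.029 ]
clock: 7.65
tool_pos: [0.5688, 0.1532, 0.2659]
tool_rot: [-0.013, 0.486, 0.874, 0.0]
ft_force: [-0.2, 0.4, -1.5]
width: 0.044
t 7.65 pos [0.5688 0.1532 0.2659] F [-0.2  0.4 -1.5] w 0.044
shift cm [-3.55 -0.8   8.52] rot [-1.04 -1.14 29.76] world d [ 0.01   -0.0332 -0.0859]
```

```bash
python3 -m jog '0 0 2 -.5 -.5 9.8 3;0 0 2 -.3 -.3 9.8 3;0 0 2 0 0 9.8 3;0 0 0 0 0 0 3'
python3 -c "
from h import *
togo([.5788,.0899,.14],92.1)"
```

```text
clock: 8.15
tool_pos: [0.5669, 0.1572, 0.2035]
tool_rot: [-0.005, 0.691, 0.723, 0.001]
ft_force: [0.4, 0.5, -0.6]
width: 0.0438
t 8.15 pos [0.5669 0.1572 0.2035] F [ 0.4  0.5 -0.6] w 0.0438
shift cm [-6.83  0.92  6.28] rot [-0.27 -0.53  0.48] world d [ 0.0119 -0.0673 -0.0635]
```

```bash
python3 -m jog '-2.2 .3 2 -.3 -.5 .5 3;-2.2 .3 2 0 0 0 3;-2 .3 2 0 0 0 3;0 0 0 0 0 0 3'
python3 -c "
from h import *
togo([.5788,.0899,.076],92.1)"
```

```text
clock: 8.65
tool_pos: [0.582, 0.0955, 0.1455]
tool_rot: [0.001, 0.686, 0.728, 0.005]
ft_force: [0.5, 0.5, -1.8]
width: 0.044
t 8.65 pos [0.582  0.0955 0.1455] F [ 0.5  0.5 -1.8] w 0.044
shift cm [-0.57 -0.42  6.94] rot [ 0.48 -0.26  1.3 ] world d [-0.0032 -0.0056 -0.0695]
```

```bash
python3 -m jog '-.3 -.4 2 .5 -.3 1.3 3;0 0 2 0 0 0 3;0 0 2 0 0 0 3;0 0 0 0 0 0 3;-.2 0 .8 0 0 0 3;0 0 0 0 0 0 3'
python3 -c "
from h import *
togo([.5788,.0899,.0735],92.1)
shot('wrist','w6.png');shot('side','s6.png')"
```

```text
clock: 9.4
tool_pos: [0.5801, 0.0978, 0.0776]
tool_rot: [0.0, 0.69, 0.724, 0.004]
ft_force: [-0.5, 1.0, -1.8]
width: 0.0437
t 9.4 pos [0.5801 0.0978 0.0776] F [-0.5  1.  -1.8] w 0.0437
shift cm [-0.79 -0.17  0.41] rot [ 0.31 -0.29  0.69] world d [-0.0013 -0.0079 -0.0041]
```

View pics/s6.png

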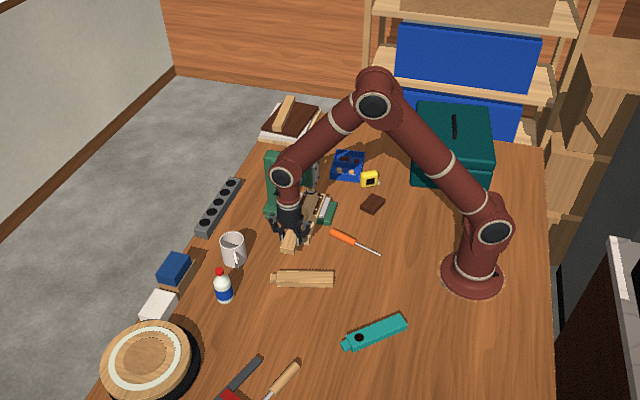

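The rail hangs in front of the nest, its length lined up with it (about (288,241)); other items are untouched. I'll trim the pose and start sliding.

```bash
python3 -m jog '-.8 -.1 .4 .3 -.3 .7 3;0 0 0 0 0 0 3;-1.5 0 0 0 0 0 3;-1.5 0 0 0 0 0 3;0 0 0 0 0 0 3'
python3 -c "
from h import *
togo([.5832,-.03,.0735],92.1)"
```

```text
clock: 10.12
tool_pos: [0.5823, 0.0553, 0.0753]
tool_rot: [0.002, 0.695, 0.719, 0.001]
ft_force: [0.2, -0.9, -1.6]
width: 0.0439
t 10.12 pos [0.5823 0.0553 0.0753] F [ 0.2 -0.9 -1.6] w 0.0439
shift cm [-8.53 -0.19  0.19] rot [ 0.24  0.1  -0.19] world d [ 0.0009 -0.0853 -0.0018]
```

```bash
python3 -m jog '-1 -.2 .2 .2 .1 -.2 3;0 0 0 0 0 0 3;-1.5 0 0 0 0 0 3;-1.5 0 0 0 0 0 3;0 0 0 0 0 0 3'
python3 -c "
from h import *
togo([.5832,-.03,.0735],92.1)
shot('side','s7.png');shot('wrist','w7.png')
im=cv2.imread('pics/s7.png');cv2.imwrite('pics/s7c.png',cv2.resize(im[130:270,230:370],(600,600),interpolation=cv2.INTER_CUBIC))"
```

```text
clock: 10.75
tool_pos: [0.5817, 0.0121, 0.0731]
tool_rot: [0.0, 0.694, 0.72, 0.0]
ft_force: [0.8, 0.8, -2.1]
width: 0.0437
t 10.75 pos [0.5817 0.0121 0.0731] F [ 0.8  0.8 -2.1] w 0.0437
shift cm [-4.21 -0.   -0.04] rot [ 0.04 -0.01 -0.01] world d [ 0.0015 -0.0421  0.0004]
```

View pics/s7c.png

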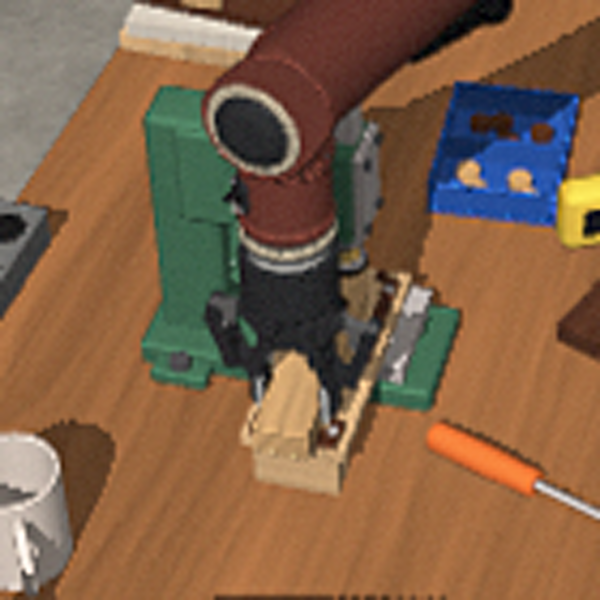

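View pics/w7.png

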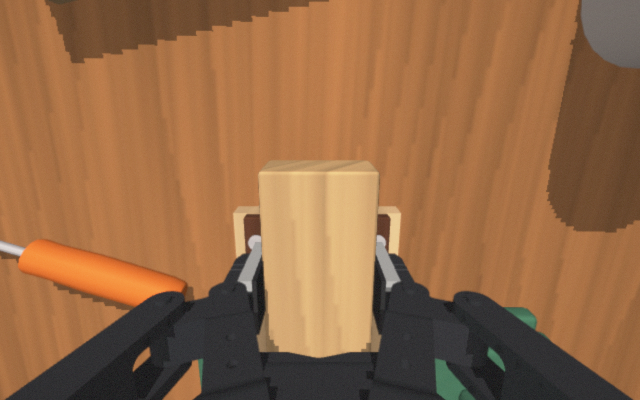

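The rail is centred over the nest: plate edges at columns 235 and 400, rail 260–379. I'll slide the last 4 cm.

```bash
python3 -m jog '-1.4 0 0 0 0 0 3;-1.4 0 0 0 0 0 3;-1 0 0 0 0 0 3;0 0 0 0 0 0 3'
python3 -c "
from h import *
togo([.5832,-.03,.0735],92.1)"
```

```text
clock: 11.35
tool_pos: [0.5833, -0.026, 0.0729]
tool_rot: [-0.0, 0.693, 0.721, 0.001]
ft_force: [0.2, 0.4, -2.0]
width: 0.0438
t 11.35 pos [ 0.5833 -0.026   0.0729] F [ 0.2  0.4 -2. ] w 0.0438
shift cm [-0.4  -0.02 -0.06] rot [ 0.03 -0.1   0.17] world d [-0.0001 -0.004   0.0006]
```

```bash
python3 -m jog '-.4 0 0 0 -.1 .2 3;0 0 0 0 0 0 3'
python3 -c "
from h import *
togo([.5832,-.03,.0595],92.1)
shot('wrist','w8.png')"
```

```text
clock: 11.6
tool_pos: [0.5834, -0.0297, 0.0729]
tool_rot: [-0.0, 0.694, 0.72, 0.0]
ft_force: [-0.5, -0.8, -1.9]
width: 0.0434
t 11.6 pos [ 0.5834 -0.0297  0.0729] F [-0.5 -0.8 -1.9] w 0.0434
shift cm [-0.03 -0.03  1.34] rot [ 0.02 -0.03 -0.01] world d [-0.0002 -0.0003 -0.0134]
```

View pics/w8.png

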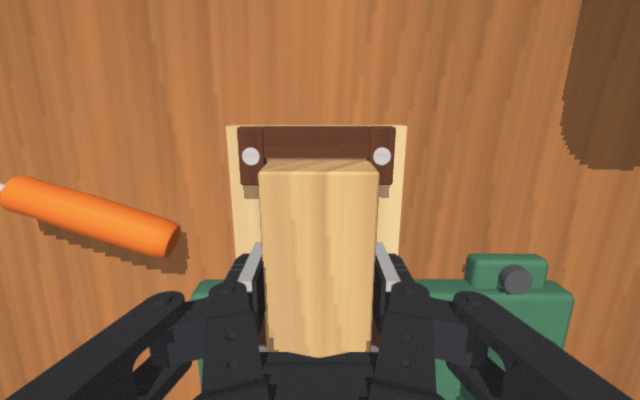

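Run:
```python
from h import *
np.set_printoptions(precision=4,suppress=True)
a=np.radians(2.11); X=np.array([np.cos(a),np.sin(a)]);Y=np.array([-np.sin(a),np.cos(a)]);M=np.c_[X,Y]
im,s=load('w4.png'); print(onz('wrist',[(238,115),(254,115)],.064,s)[:,:2]@M)
im,s=load('w8.png'); hsv=cv2.cvtColor(im,cv2.COLOR_RGB2HSV)
print(s['tool_pos'][:2]@M)
print([(r,tuple(int(q) for q in hsv[r,320])) for r in list(range(122,132))+list(range(150,176))])
print(onz('wrist',[(320,126.3),(320,157.5),(251,156),(382,156)],.064,s)[:,:2]@M)
print('edges',[(c,int(hsv[172,c,2]))for c in range(235,285)])
```

```text
[[ 0.5759 -0.0035]
 [ 0.5737  0.0115]]
[ 0.582  -0.0512]
[(122, (13, 149, 185)), (123, (13, 151, 186)), (124, (14, 137, 186)), (125, (16, 106, 185)), (126, (13, 113, 133)), (127, (9, 132, 106)), (128, (10, 137, 104)), (129, (9, 145, 104)), (130, (9, 142, 106)), (131, (9, 142, 106)), (150, (10, 143, 105)), (151, (9, 144, 106)), (152, (9, 140, 111)), (153, (9, 148, 107)), (154, (8, 138, 107)), (155, (9, 145, 107)), (156, (10, 143, 105)), (157, (10, 136, 111)), (158, (13, 108, 135)), (159, (15, 103, 144)), (160, (16, 110, 171)), (161, (16, 114, 183)), (162, (16, 115, 188)), (163, (16, 116, 189)), (164, (16, 116, 198)), (165, (16, 117, 207)), (166, (16, 116, 200)), (167, (17, 116, 200)), (168, (16, 114, 199)), (169, (16, 116, 194)), (170, (16, 115, 190)), (171, (16, 119, 205)), (172, (18, 112, 225)), (173, (17, 113, 225)), (174, (17, 114, 219)), (175, (17, 115, 213))]
[[ 0.5834  0.0098]
 [ 0.5834 -0.0043]
 [ 0.5515 -0.0036]
 [ 0.6121 -0.0036]]
edges [(235, 229), (236, 228), (237, 229), (238, 228), (239, 215), (240, 126), (241, 105), (242, 106), (243, 104), (244, 104), (245, 108), (246, 106), (247, 104), (248, 103), (249, 103), (250, 102), (251, 100), (252, 101), (253, 98), (254, 101), (255, 101), (256, 105), (257, 108), (258, 145), (259, 220), (260, 233), (261, 236), (262, 237), (263, 236), (264, 235), (265, 234), (266, 234), (267, 234), (268, 234), (269, 232), (270, 233), (271, 232), (272, 230), (273, 229), (274, 228), (275, 228), (276, 227), (277, 229), (278, 228), (279, 229), (280, 229), (281, 230), (282, 230), (283, 231), (284, 232)]
```

```bash
python3 -m jog '-.05 -.06 .5 0 0 0 3;0 0 .4 0 0 0 3;0 0 0 0 0 0 3'
python3 -c "
from h import *
togo([.5828,-.0303,.0595],92.1)"
```

```text
clock: 12.02
tool_pos: [0.583, -0.0296, 0.065]
tool_rot: [-0.0, 0.693, 0.721, 0.001]
ft_force: [0.4, -0.0, -0.4]
width: 0.0439
t 12.03 pos [ 0.583  -0.0296  0.065 ] F [ 0.4 -0.  -0.4] w 0.0439
shift cm [-0.07 -0.02  0.55] rot [ 0.04 -0.06  0.09] world d [-0.0002 -0.0007 -0.0055]
```

```bash
python3 -m jog '-.05 0 .3 0 0 0.1 3;0 0 0 0 0 0 3'
python3 -m jog '0 0 .3 0 0 0 3;0 0 0 0 0 0 3'
python3 -c "
from h import *
togo([.5828,-.0303,.0595],92.1)
shot('wrist','w9.png');shot('side','s9.png')
im=cv2.imread('pics/s9.png');cv2.imwrite('pics/s9c.png',cv2.resize(im[130:270,230:370],(600,600),interpolation=cv2.INTER_CUBIC))"
```

```text
clock: 12.28
tool_pos: [0.583, -0.0296, 0.065]
tool_rot: [-0.001, 0.694, 0.72, 0.001]
ft_force: [-1.5, -0.9, -1.3]
width: 0.0441
clock: 12.52
tool_pos: [0.5832, -0.0296, 0.0649]
tool_rot: [-0.001, 0.694, 0.72, 0.002]
ft_force: [-0.9, -0.4, -0.6]
width: 0.0435
t 12.53 pos [ 0.5832 -0.0296  0.0649] F [-0.9 -0.4 -0.6] w 0.0435
shift cm [-0.07 -0.05  0.54] rot [ 0.12 -0.21  0.07] world d [-0.0004 -0.0007 -0.0054]
```

View pics/s9c.png

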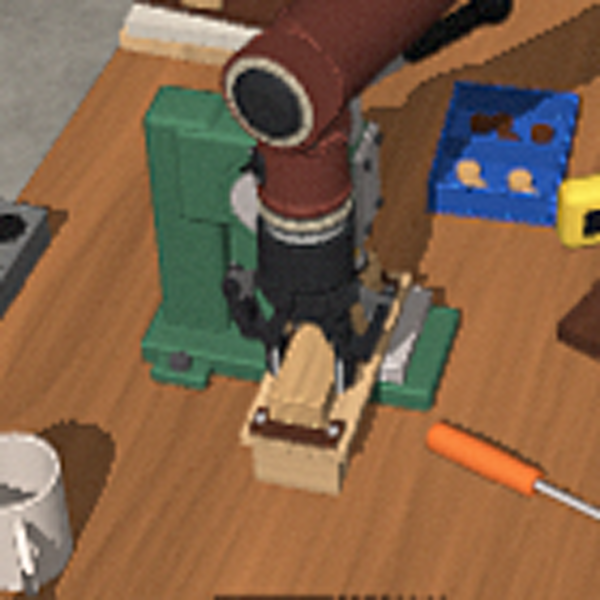

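View pics/w9.png

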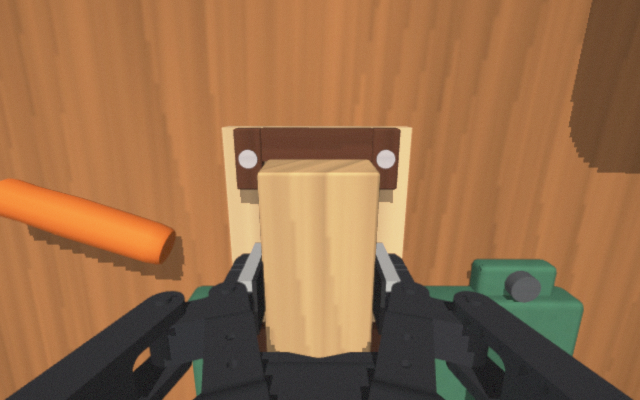

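It stopped about 5 mm short with very little force. I'll probe by pushing down and reading the force and moment during the push.

```bash
python3 -m jog '0 0 .8 0 0 0 3'
python3 -c "
from h import *
s=robot.sense();print(s['ft_force'].round(2),s['moment'].round(3),s['joint_vel'].round(3))
togo([.5828,-.0303,.0595],92.1)"
python3 inhand.py >/dev/null
python3 - <<'E'
from h import *
im,s=load('w9.png'); hsv=cv2.cvtColor(im,cv2.COLOR_RGB2HSV)
print([(r,int(hsv[r,300,2]),int(hsv[r,340,2])) for r in range(154,180)])
E
```

```text
clock: 12.75
tool_pos: [0.5836, -0.0296, 0.0637]
tool_rot: [-0.001, 0.694, 0.72, 0.003]
ft_force: [-22.0, 3.1, 82.6]
width: 0.0441
[-22.04   3.07  82.6 ] [0.956 5.015 0.161] [ 0.021  0.002 -0.016  0.003 -0.023 -0.013  0.025]
t 12.75 pos [ 0.5836 -0.0296  0.0637] F [-22.    3.1  82.6] w 0.0441
shift cm [-0.07 -0.08  0.42] rot [ 0.12 -0.35  0.07] world d [-0.0008 -0.0007 -0.0042]
[(154, 108, 107), (155, 108, 106), (156, 108, 105), (157, 107, 105), (158, 113, 114), (159, 145, 154), (160, 181, 194), (161, 194, 202), (162, 200, 200), (163, 196, 200), (164, 192, 192), (165, 187, 188), (166, 191, 182), (167, 193, 185), (168, 194, 200), (169, 201, 212), (170, 209, 213), (171, 212, 214), (172, 226, 227), (173, 239, 241), (174, 237, 240), (175, 232, 234), (176, 227, 230), (177, 226, 228), (178, 226, 228), (179, 225, 227)]
```

82 N is too much, so it is blocked. Fx of -22 N suggests contact on the +x side, and my numbers put the rail about 0.9 mm too far to +x. I'll relieve the force, shift and retry gently.

```bash
python3 -m jog '0 0 -.8 0 0 0 3;0 0 0 0 0 0 3'
python3 -c "
from h import *
s=robot.sense();print(s['ft_force'].round(2),s['moment'].round(3))
a=np.radians(2.11); M=np.array([[np.cos(a),-np.sin(a)],[np.sin(a),np.cos(a)]]);print('aligned',s['tool_pos'][:2]@M)
togo([.5822,-.0305,.068],92.1)
shot('wrist','w10.png')"
python3 - <<'E'
from h import *
np.set_printoptions(precision=4,suppress=True)
im,s=load('w10.png'); hsv=cv2.cvtColor(im,cv2.COLOR_RGB2HSV)
print([(r,int(hsv[r,300,2]),int(hsv[r,340,2])) for r in range(154,180)])
cv2.imwrite('pics/w10c.png',cv2.resize(im[110:290,200:440,::-1],None,fx=3.3,fy=3.3,interpolation=cv2.INTER_CUBIC))
for r in (190,215): print(r,[(c,int(hsv[r,c,2])) for c in list(range(255,268))+list(range(372,386))])
E
```

```text
clock: 13.0
tool_pos: [0.5846, -0.0294, 0.0731]
tool_rot: [-0.0, 0.694, 0.72, 0.004]
ft_force: [-0.5, -0.3, -0.8]
width: 0.0438
[-0.47 -0.34 -0.76] [ 0.022  0.012 -0.001]
aligned [ 0.58308068 -0.05087915]
t 13.0 pos [ 0.5846 -0.0294  0.0731] F [-0.5 -0.3 -0.8] w 0.0438
shift cm [-0.11 -0.24  0.51] rot [ 0.33 -0.36  0.06] world d [-0.0024 -0.0011 -0.0051]
[(154, 113, 107), (155, 108, 104), (156, 108, 107), (157, 107, 110), (158, 122, 121), (159, 156, 171), (160, 184, 201), (161, 195, 202), (162, 197, 205), (163, 196, 200), (164, 194, 193), (165, 189, 187), (166, 186, 181), (167, 190, 184), (168, 191, 200), (169, 201, 208), (170, 209, 213), (171, 213, 213), (172, 226, 229), (173, 240, 241), (174, 238, 240), (175, 233, 235), (176, 225, 230), (177, 224, 227), (178, 224, 227), (179, 224, 227)]
190 [(255, 151), (256, 147), (257, 156), (258, 200), (259, 212), (260, 220), (261, 222), (262, 223), (263, 221), (264, 220), (265, 220), (266, 219), (267, 221), (372, 210), (373, 209), (374, 210), (375, 212), (376, 206), (377, 187), (378, 168), (379, 130), (380, 149), (381, 155), (382, 157), (383, 159), (384, 159), (385, 161)]
215 [(255, 226), (256, 225), (257, 222), (258, 219), (259, 186), (260, 207), (261, 218), (262, 221), (263, 222), (264, 223), (265, 222), (266, 220), (267, 220), (372, 213), (373, 213), (374, 213), (375, 200), (376, 182), (377, 177), (378, 228), (379, 232), (380, 233), (381, 234), (382, 233), (383, 235), (384, 235), (385, 237)]
```

View pics/w10c.png

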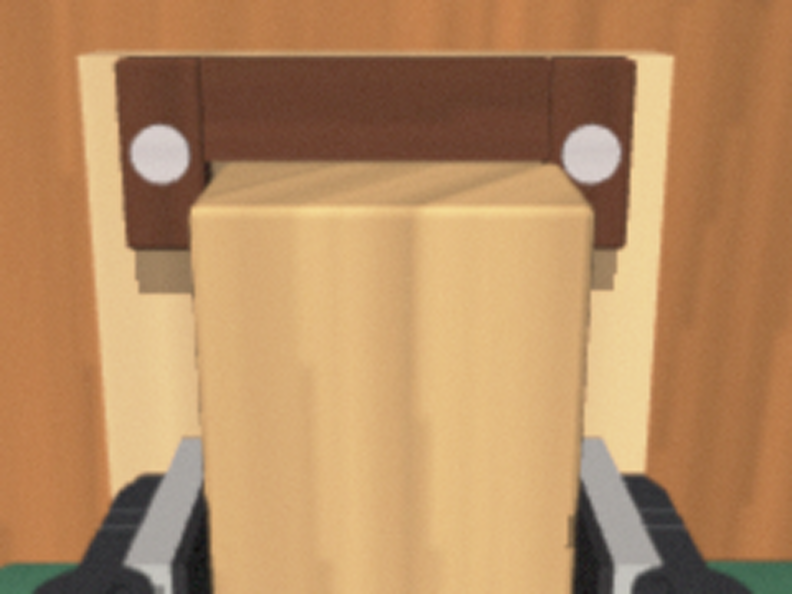

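The right wing's inner edge (crop column 549) is overlapped by the rail while the left has a small gap, so the rail is about 2 mm too far to +x. Correcting.

```bash
python3 -m jog '-.1 -.2 .3 .3 -.4 0 3;0 0 0 0 0 0 3'
python3 -c "
from h import *
s=robot.sense();print(s['ft_force'].round(2),s['moment'].round(3))
a=np.radians(2.11); M=np.array([[np.cos(a),-np.sin(a)],[np.sin(a),np.cos(a)]]);print('aligned',s['tool_pos'][:2]@M,'want .5811 -.0519')
togo([.5826,-.0305,.066],92.1)"
```

```text
clock: 13.3
tool_pos: [0.5808, -0.0299, 0.0664]
tool_rot: [-0.002, 0.693, 0.721, -0.002]
ft_force: [-0.9, -0.0, -0.7]
width: 0.0441
[-0.9  -0.02 -0.67] [ 0.036 -0.095  0.034]
aligned [ 0.57930707 -0.051313  ] want .5811 -.0519
t 13.3 pos [ 0.5808 -0.0299  0.0664] F [-0.9 -0.  -0.7] w 0.0441
shift cm [-0.06  0.18  0.04] rot [-0.31  0.05  0.1 ] world d [ 0.0018 -0.0006 -0.0004]
```

```bash
python3 -m jog '-.06 .17 -.2 -.3 0 0 3;0 0 0 0 0 0 3;0 0 0 0 0 0 3'
python3 -c "
from h import *
s=robot.sense();print(s['ft_force'].round(2),s['moment'].round(3))
a=np.radians(2.11); M=np.array([[np.cos(a),-np.sin(a)],[np.sin(a),np.cos(a)]]);print('aligned',s['tool_pos'][:2]@M,'want .5811 -.0519')
togo([.5826,-.0305,.066],92.1)"
```

```text
clock: 13.68
tool_pos: [0.5818, -0.0304, 0.0671]
tool_rot: [-0.001, 0.693, 0.721, -0.001]
ft_force: [-0.8, 0.1, -1.3]
width: 0.0438
[-0.84  0.05 -1.28] [ 0.058 -0.034 -0.017]
aligned [ 0.58029476 -0.05183916] want .5811 -.0519
t 13.68 pos [ 0.5818 -0.0304  0.0671] F [-0.8  0.1 -1.3] w 0.0438
shift cm [-0.01  0.08  0.11] rot [-0.15  0.05  0.1 ] world d [ 0.0008 -0.0001 -0.0011]
```

```bash
python3 -m jog '0 .08 .2 -.1 0 .1 3'
python3 -m jog '0 0 .3 0 0 0 3'
python3 -c "
from h import *
s=robot.sense();print(s['ft_force'].round(2),s['moment'].round(3))
a=np.radians(2.11); M=np.array([[np.cos(a),-np.sin(a)],[np.sin(a),np.cos(a)]]);print('aligned',s['tool_pos'][:2]@M,'want .5811 -.0519')
togo([.5826,-.0305,.0595],92.1)"
```

```text
clock: 13.8
tool_pos: [0.5827, -0.0305, 0.0651]
tool_rot: [0.0, 0.694, 0.72, -0.001]
ft_force: [0.1, 0.1, -0.8]
width: 0.0439
clock: 13.92
tool_pos: [0.5829, -0.0306, 0.0622]
tool_rot: [0.0, 0.694, 0.72, -0.0]
ft_force: [0.2, 0.7, -0.8]
width: 0.0437
[ 0.24  0.73 -0.76] [-0.021 -0.003 -0.037]
aligned [ 0.5813427  -0.05203412] want .5811 -.0519
t 13.93 pos [ 0.5829 -0.0306  0.0622] F [ 0.2  0.7 -0.8] w 0.0437
shift cm [ 0.01 -0.03  0.27] rot [-0.    0.06 -0.01] world d [-0.0003  0.0001 -0.0027]
```

Now it is entering the pocket freely.

```bash
python3 -m jog '0 0 .2 0 0 0 3'
python3 -m jog '0 0 .15 0 0 0 3'
python3 -c "
from h import *
s=robot.sense();print(s['ft_force'].round(2),s['moment'].round(3))
togo([.5826,-.0305,.0595],92.1)
shot('wrist','w11.png')
im,_=load('w11.png')
cv2.imwrite('pics/w11c.png',cv2.resize(im[110:290,200:440,::-1],None,fx=3.3,fy=3.3,interpolation=cv2.INTER_CUBIC))"
```

```text
clock: 14.05
tool_pos: [0.583, -0.0304, 0.0606]
tool_rot: [0.0, 0.694, 0.72, -0.0]
ft_force: [-0.9, 1.6, 5.7]
width: 0.044
clock: 14.18
tool_pos: [0.5831, -0.0302, 0.0595]
tool_rot: [0.0, 0.694, 0.72, -0.0]
ft_force: [-1.9, 1.5, 6.5]
width: 0.0438
[-1.89  1.51  6.49] [-0.469  0.42  -0.229]
t 14.18 pos [ 0.5831 -0.0302  0.0595] F [-1.9  1.5  6.5] w 0.0438
shift cm [-0.03 -0.05  0.  ] rot [ 0.03  0.04 -0.02] world d [-0.0005 -0.0003 -0.    ]
```

View pics/w11c.png

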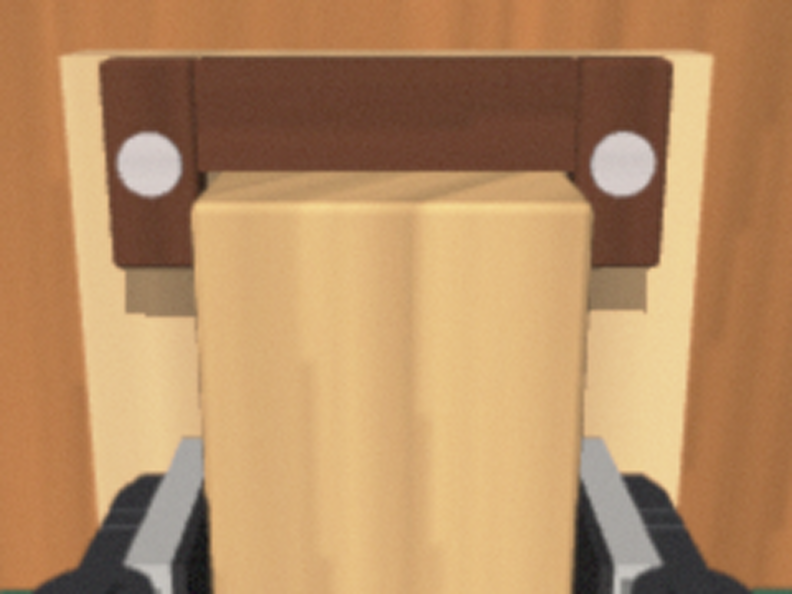

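The rail is down between the wings and against the end rim with its top low. TCP z of 0.0595 equals the predicted seated height, with 6.5 N contact. Releasing and retreating up.

```bash
python3 -m jog '0 0 0 0 0 0 6.5;0 0 0 0 0 0 6.5;0 0 0 0 0 0 6.5'
python3 -c "
from h import *
togo([.5826,-.0305,.0595],92.1)
shot('wrist','w12.png')"
```

```text
clock: 14.6
tool_pos: [0.5835, -0.0306, 0.059]
tool_rot: [0.001, 0.694, 0.72, 0.0]
ft_force: [0.7, 0.1, 0.3]
width: 0.0651
t 14.6 pos [ 0.5835 -0.0306  0.059 ] F [0.7 0.1 0.3] w 0.0651
shift cm [ 0.01 -0.09 -0.05] rot [ 0.09  0.07 -0.01] world d [-0.0009  0.0001  0.0005]
```

View pics/w12.png

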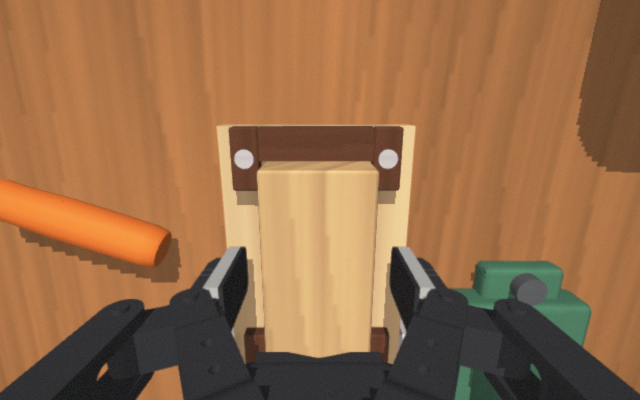

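Released: the fingers stand clear of the rail and it stays put (columns 258–378 against the end rim at row 160). I'll retreat upwards.

```bash
python3 -m jog '0 -.1 -2 0 0 0 6.5;0 0 -3 0 0 0 6.5;.5 0 -4 0 0 0 6.5;1 0 -4 0 0 0 8;2 0 -5 0 0 0 8.5;2 0 -5 0 0 0 8.5;0 0 -5 0 0 0 8.5;0 0 0 0 0 0 8.5'
python3 -c "
from h import *
togo([.50,.02,.38],92.1)
shot('wrist','w13.png');shot('side','s13.png')
im=cv2.imread('pics/s13.png');cv2.imwrite('pics/s13c.png',cv2.resize(im[100:260,230:390],(600,600),interpolation=cv2.INTER_CUBIC))"
```

```text
clock: 15.65
tool_pos: [0.5799, 0.0258, 0.3464]
tool_rot: [0.0, 0.695, 0.719, -0.001]
ft_force: [0.2, -0.3, -1.9]
width: 0.0847
t 15.65 pos [0.5799 0.0258 0.3464] F [ 0.2 -0.3 -1.9] w 0.0847
shift cm [-0.3  -8.01 -3.36] rot [-0.05  0.06 -0.09] world d [-0.0799 -0.0058  0.0336]
```

View pics/w13.png

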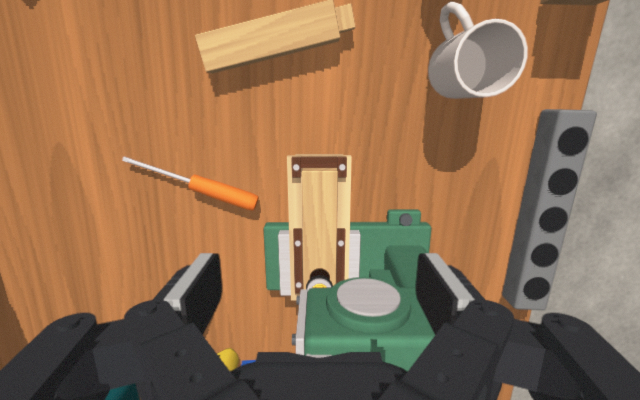

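View pics/s13c.png

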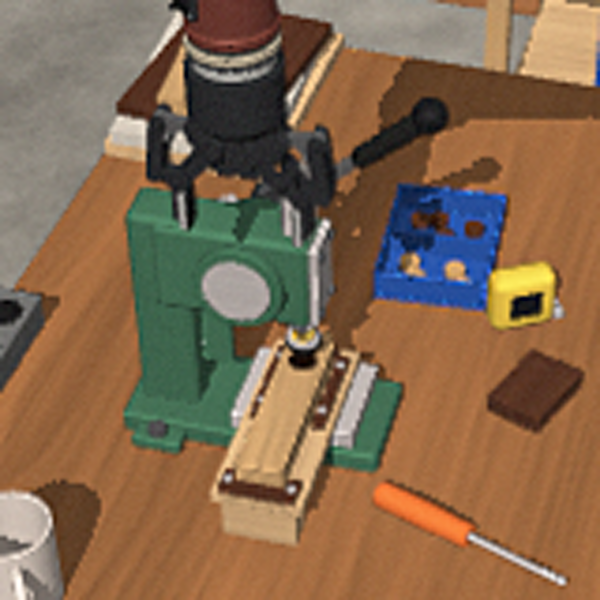

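```bash
python3 -c "
from h import *
im=cv2.imread('pics/w13.png');cv2.imwrite('pics/w13c.png',cv2.resize(im[145:305,265:375],None,fx=3.7,fy=3.7,interpolation=cv2.INTER_CUBIC))"
```

```text
(no output)
```

View pics/w13c.png

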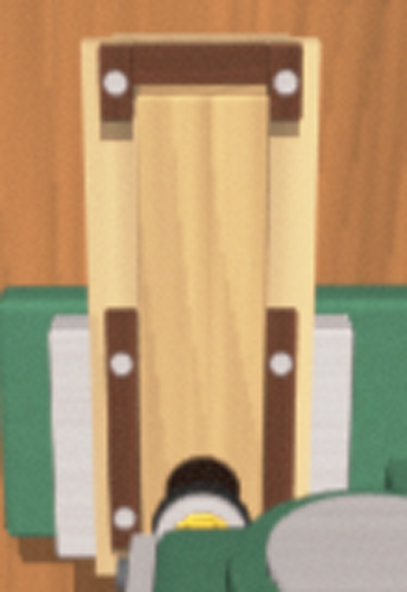

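The rail sits square between all rims, with the plug partly visible under the pad at crop (203,480). Now to the lever: sideways at height, then turn the tool.

```bash
python3 -m jog '0 -3 -2 0 0 0 8.5;0 -3 -2 0 0 0 8.5;-2 -1.5 -.5 0 0 0 8.5;-5 0 0 0 0 0 8.5;-5 0 0 0 0 0 8.5;-5 0 0 0 0 5 8.5;-4 0 0 0 0 9 8.5;0 0 0 0 0 9 8.5;0 0 0 0 0 9 8.5;0 0 0 0 0 9 8.5;0 0 0 0 0 9 8.5;0 0 0 0 0 0 8.5'
python3 -c "
from h import *
togo([.51,-.2192,.38],2.1)"
```

```text
clock: 17.25
tool_pos: [0.492, -0.2046, 0.3658]
tool_rot: [-0.008, 0.941, 0.337, -0.027]
ft_force: [-0.2, -0.4, -0.4]
width: 0.085
t 17.25 pos [ 0.492  -0.2046  0.3658] F [-0.2 -0.4 -0.4] w 0.085
shift cm [ 0.39  2.22 -1.52] rot [-1.01  3.15 37.32] world d [ 0.018  -0.0146  0.0142]
```

```bash
python3 -m jog '.1 .6 -.5 -.3 1 9.4 8.5;.1 .6 -.5 -.3 1 9.4 8.5;.1 .5 -.3 -.3 1 9.4 8.5;.1 0 0 0 0 9 8.5;0 0 0 0 0 0 8.5'
python3 -c "
from h import *
togo([.5275,-.2192,.38],2.1)
s,_=shot('wrist','w14.png');print(s['joint_pos'].round(2))"
```

```text
clock: 17.88
tool_pos: [0.5016, -0.221, 0.3733]
tool_rot: [-0.003, 1.0, 0.014, -0.006]
ft_force: [0.5, 0.2, -0.3]
width: 0.085
t 17.88 pos [ 0.5016 -0.221   0.3733] F [ 0.5  0.2 -0.3] w 0.085
shift cm [ 2.59 -0.11 -0.7 ] rot [-0.39  0.67 -0.52] world d [0.0259 0.0018 0.0067]
[-0.12  0.43  0.79  1.48 -0.3   1.37 -0.86]
```

View pics/w14.png

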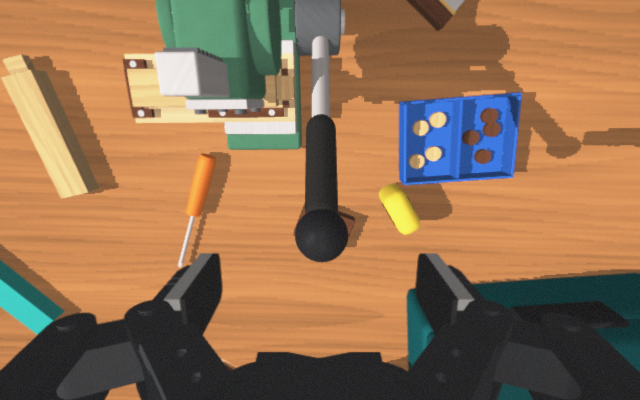

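The lever is aligned in the image centre: ball at (321,236), rubber grip from row 117 to the ball. I'll check the positions by ray.

Run:
```python
from h import *
np.set_printoptions(precision=4,suppress=True)
im,s=load('w14.png')
print('ball',onz('wrist',[(321,236)],.3204,s)); print('grip end near pivot',onz('wrist',[(320,117)],.19+.1075*np.sin(.722),s),'exp',.5275+.0425*np.cos(.722))
print(tri(ray('wrist',(321,236),s),ray('scene',(238,163))))
togo([.5275,-.2205,.268],2.1)
```

```text
ball [[ 0.4912 -0.2223  0.3204]]
grip end near pivot [[ 0.5623 -0.2195  0.261 ]] exp 0.5593956319252699
(array([ 0.4893, -0.2217,  0.3178]), np.float64(0.0018477130068346177))
t 17.93 pos [ 0.5014 -0.2211  0.3734] F [-0.8  1.3 -0.1] w 0.0845
shift cm [ 2.73  0.08 10.51] rot [-0.38  0.67 -0.52] world d [ 0.0261  0.0006 -0.1054]
```

```bash
python3 -m jog '1.3 0 .5 -.4 .7 -.5 8.5;1.3 0 2 0 0 0 8.5;0 0 2.5 0 0 0 8.5;0 0 2.5 0 0 0 8.5;0 0 0 0 0 0 8.5'
python3 -c "
from h import *
togo([.5275,-.2205,.270],2.1)"
```

```text
clock: 18.55
tool_pos: [0.5308, -0.2184, 0.2902]
tool_rot: [-0.001, 1.0, 0.024, -0.001]
ft_force: [0.9, 0.3, -0.2]
width: 0.0851
t 18.55 pos [ 0.5308 -0.2184  0.2902] F [ 0.9  0.3 -0.2] w 0.0851
shift cm [-0.33  0.2   2.02] rot [-0.12  0.13  0.63] world d [-0.0033 -0.0021 -0.0202]
```

```bash
python3 -m jog '-.3 .2 1.9 0 0 .6 8.5;0 0 0 0 0 0 8.5;0 0 0 0 0 0 2;0 0 0 0 0 0 1.5;0 0 0 0 0 0 1.5;0 0 0 0 0 0 1.5;0 0 0 0 0 0 1.5' 50
python3 -c "
from h import *
togo([.5275,-.2205,.270],2.1)
shot('wrist','w15.png')"
```

```text
clock: 19.42
tool_pos: [0.5312, -0.2212, 0.2742]
tool_rot: [0.0, 1.0, 0.02, 0.002]
ft_force: [-0.0, -0.4, -1.8]
width: 0.0201
t 19.43 pos [ 0.5312 -0.2212  0.2742] F [-0.  -0.4 -1.8] w 0.0201
shift cm [-0.37 -0.08  0.42] rot [ 0.05 -0.25  0.23] world d [-0.0037  0.0007 -0.0042]
```

View pics/w15.png

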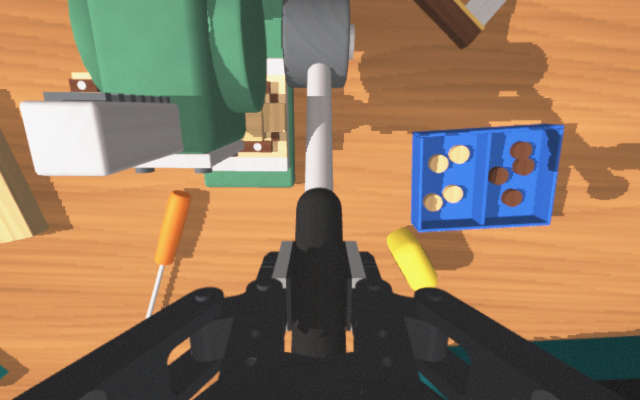

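Gripped, but my geometry puts the rod about 7 mm nearer the fingertips than the pad centre. I'll regrip a little deeper.

```bash
python3 -m jog '0 0 0 0 0 0 4.5;0 0 0 0 0 0 4.5;-.2 0 .7 0 0 0 4.5;0 0 0 0 0 0 4.5;0 0 0 0 0 0 1.5;0 0 0 0 0 0 1.5;0 0 0 0 0 0 1.5' 50
python3 -c "
from h import *
togo([.5275,-.2205,.270],2.1)
s=robot.sense();print(s['moment'])"
```

```text
clock: 20.35
tool_pos: [0.5289, -0.2213, 0.2667]
tool_rot: [0.0, 1.0, 0.02, 0.002]
ft_force: [0.2, 0.8, -1.2]
width: 0.0209
t 20.35 pos [ 0.5289 -0.2213  0.2667] F [ 0.2  0.8 -1.2] w 0.0209
shift cm [-0.14 -0.08 -0.33] rot [ 0.04 -0.22  0.23] world d [-0.0014  0.0008  0.0033]
[ 0.0048274   0.07084814 -0.04969503]
```

```bash
python3 -m jog '-1.1 0 1.4 0 0 0 1.5;0 0 0 0 0 0 1.5;-.9 0 1.5 0 0 0 1.5;0 0 0 0 0 0 1.5;-.7 0 1.6 0 0 0 1.5;0 0 0 0 0 0 1.5'
cat > lev.py <<'E'
from h import *
s=robot.sense(); M=rot(s['tool_rot']).as_matrix(); g=s['tool_pos']-.019*M[:,2]
d=np.array([.6401,-.215,.19])-g; h=np.hypot(d[0],d[1]); th=np.arctan2(-d[2],h)
print('t',round(s['clock'],2),'grasp',g.round(4),'theta',round(th,3),'R',round(np.hypot(h,d[2]),4),'F',s['ft_force'].round(1),'M',s['moment'].round(2),'w',round(s['width'],4))
togo(g+[0,0,-.019],2.1)
E
python3 lev.py
```

```text
clock: 21.1
tool_pos: [0.5084, -0.222, 0.2329]
tool_rot: [-0.001, 1.0, 0.021, 0.012]
ft_force: [1.3, 2.0, 5.4]
width: 0.0208
t 21.1 grasp [ 0.508  -0.222   0.2519] theta 0.437 R 0.1461 F [1.3 2.  5.4] M [ 0.31 -0.13 -0.09] w 0.0208
t 21.1 pos [ 0.5084 -0.222   0.2329] F [1.3 2.  5.4] w 0.0208
shift cm [-0.05  0.   -0.  ] rot [-0.06 -1.37  0.33] world d [-0.0005 -0.     -0.    ]
```

```bash
python3 -m jog '-.5 0 1 0 -.7 .3 1.5;0 0 0 0 0 0 1.5;-.4 0 1 0 -.7 0 1.5;0 0 0 0 0 0 1.5'
python3 lev.py
```

```text
clock: 21.6
tool_pos: [0.5032, -0.2222, 0.2202]
tool_rot: [-0.002, 1.0, 0.019, 0.004]
ft_force: [-1.7, 2.0, 7.9]
width: 0.0209
t 21.6 grasp [ 0.503  -0.2222  0.2392] theta 0.344 R 0.1458 F [-1.7  2.   7.9] M [ 0.47  0.18 -0.07] w 0.0209
t 21.6 pos [ 0.5032 -0.2222  0.2202] F [-1.7  2.   7.9] w 0.0209
shift cm [-0.02  0.01 -0.  ] rot [-0.18 -0.49  0.1 ] world d [-0.0002 -0.0001 -0.    ]
```

```bash
python3 -m jog '-.3 0 1 0 -.4 0 1.5;-.3 0 1 0 0 0 1.5;-.2 0 1 0 0 0 1.5;0 0 .2 0 0 0 1.5'
python3 lev.py
python3 -c "
from h import *
shot('side','s16.png');shot('scene','c16.png')"
```

```text
clock: 22.1
tool_pos: [0.497, -0.2223, 0.1953]
tool_rot: [-0.003, 1.0, 0.019, 0.004]
ft_force: [-5.6, 2.9, 10.2]
width: 0.0207
t 22.1 grasp [ 0.4969 -0.2224  0.2143] theta 0.168 R 0.1455 F [-5.6  2.9 10.2] M [0.51 0.49 0.04] w 0.0207
t 22.1 pos [ 0.497  -0.2223  0.1953] F [-5.6  2.9 10.2] w 0.0207
shift cm [-0.02  0.01 -0.  ] rot [-0.39 -0.46  0.13] world d [-0.0001 -0.0001 -0.    ]
```

```bash
python3 -m jog '-.1 0 1 0 -.3 0 1.5;0 0 .8 0 -.2 0 1.5;0 0 0 0 0 0 1.5'
python3 lev.py
python3 -c "
from h import *
shot('side','s17.png');shot('scene','c17.png');shot('wrist','w17.png')
im=cv2.imread('pics/s17.png');a=cv2.resize(im[90:230,250:390],(560,560),interpolation=cv2.INTER_CUBIC)
cv2.imwrite('pics/s17c.png',a)
im=cv2.imread('pics/c17.png');cv2.imwrite('pics/c17c.png',cv2.resize(im[130:290,190:350],(560,560),interpolation=cv2.INTER_CUBIC))"
```

```text
clock: 22.58
tool_pos: [0.496, -0.2223, 0.1831]
tool_rot: [-0.005, 1.0, 0.019, 0.0]
ft_force: [-3.9, 3.3, 11.1]
width: 0.0205
t 22.57 grasp [ 0.496  -0.2225  0.2021] theta 0.083 R 0.1448 F [-3.9  3.3 11.1] M [ 0.57  0.33 -0.1 ] w 0.0205
t 22.57 pos [ 0.496  -0.2223  0.1831] F [-3.9  3.3 11.1] w 0.0205
shift cm [-0.    0.02 -0.  ] rot [-0.62 -0.07  0.1 ] world d [-0.     -0.0002 -0.    ]
```

View pics/s17c.png

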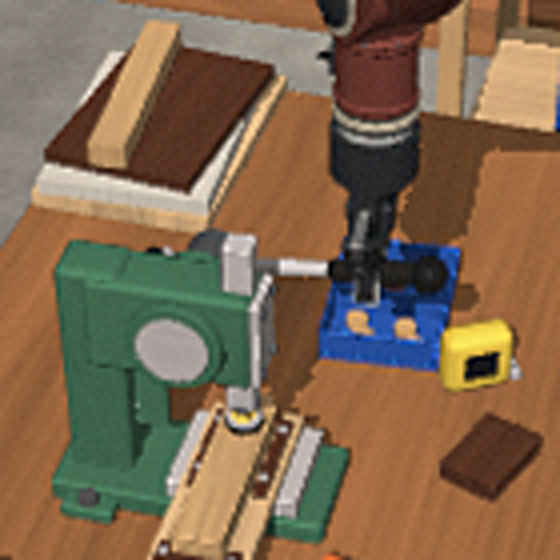

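View pics/c17c.png

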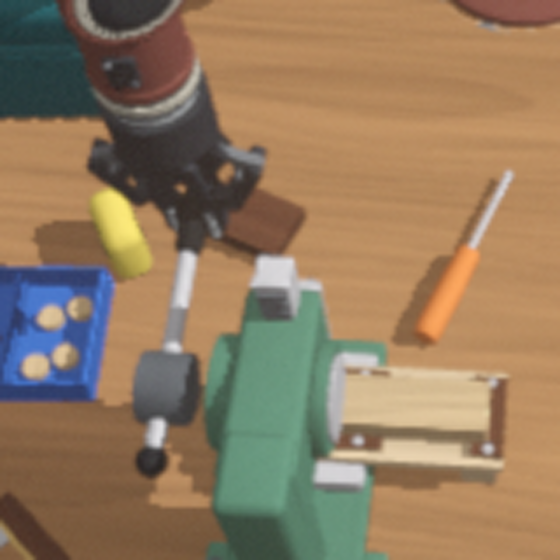

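View pics/w17.png

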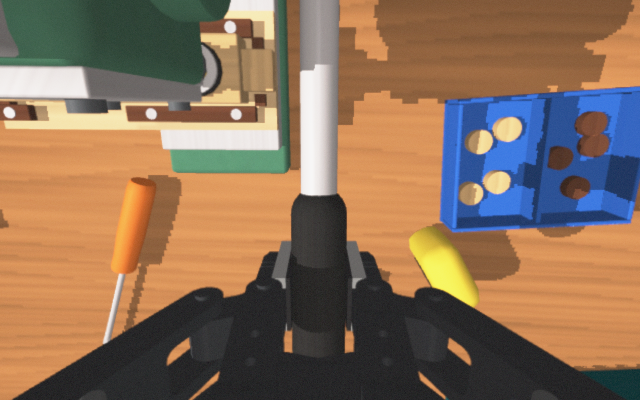

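The lever is nearly level, the wrist still grips it, and the pad is on the plug. I'll measure the ball centre in the side image by intersecting its ray with the lever's vertical plane, calibrated on the rest picture.

```bash
cat > ballz.py <<'E'
from h import *
import sys
a=np.radians(2.11); N=np.array([-np.sin(a),np.cos(a),0]);Xp=np.array([np.cos(a),np.sin(a),0])
def inplane(uv,c=-.2385):
    o,d=ray('side',uv); d=d[0]; t=(c-N@o)/(N@d); p=o+t*d; return np.array([Xp@p,p[2]])
def ball(fn,guess):
    im=cv2.imread(fn); u,v=guess; g=cv2.cvtColor(im,cv2.COLOR_BGR2HSV)[v-14:v+15,u-14:u+15,2]
    m=(g<60).astype(np.uint8); m=cv2.morphologyEx(m,cv2.MORPH_OPEN,cv2.getStructuringElement(cv2.MORPH_ELLIPSE,(9,9)))
    n,l,st,ce=cv2.connectedComponentsWithStats(m)
    cs=[(np.array(ce[k])+[u-14,v-14],st[k].tolist()) for k in range(1,n)]; return cs
for fn,gs in [('pics/side0.png',(344,131))]+[(sys.argv[i],(int(sys.argv[i+1]),int(sys.argv[i+2]))) for i in range(1,len(sys.argv),3)]:
    for c,st in ball(fn,gs):
        q=inplane(c); d=np.array([.6317,.19])-q; print(fn,c.round(2),st,'x,z',q.round(4),'th',round(np.arctan2(-d[1],d[0]),3),'R',round(np.hypot(*d),4))
E
python3 ballz.py pics/s17.png 357 158
```

```text
pics/side0.png [344. 131.] [10, 10, 9, 9, 57] x,z [0.4812 0.3208] th 0.716 R 0.1994
pics/s17.png [344.79 146.48] [0, 0, 5, 7, 29] x,z [0.4769 0.2581] th 0.415 R 0.1692
pics/s17.png [356.5 158. ] [9, 10, 10, 9, 66] x,z [0.4344 0.2168] th 0.135 R 0.1991
```

The camera says θ ≈ 0.135 (rest check 0.716 against the true 0.722), while the TCP geometry says 0.083. The handle probably slid a bit within the fingers, so I'll trust the camera and go down further.

```bash
python3 -m jog '0 0 .8 -.3 0 0 1.5;0 0 .8 -.3 0 0 1.5;0 0 .1 0 0 0 1.5' 70
python3 lev.py
python3 -c "
from h import *
shot('side','s18.png')"
python3 ballz.py pics/s18.png 357 161
```

```text
clock: 23.1
tool_pos: [0.496, -0.2225, 0.1729]
tool_rot: [-0.002, 1.0, 0.019, 0.002]
ft_force: [-4.6, 5.1, 13.1]
width: 0.0201
t 23.1 grasp [ 0.4959 -0.2225  0.1919] theta 0.013 R 0.1444 F [-4.6  5.1 13.1] M [ 0.6   0.48 -0.26] w 0.0201
t 23.1 pos [ 0.496  -0.2225  0.1729] F [-4.6  5.1 13.1] w 0.0201
shift cm [-0.01  0.01 -0.  ] rot [-0.25 -0.27  0.03] world d [-0.0001 -0.0001 -0.    ]
pics/side0.png [344. 131.] [10, 10, 9, 9, 57] x,z [0.4812 0.3208] th 0.716 R 0.1994
pics/s18.png [344.75 149.  ] [0, 0, 5, 6, 24] x,z [0.4767 0.2475] th 0.356 R 0.1653
pics/s18.png [357. 162.] [10, 11, 9, 9, 57] x,z [0.4319 0.1998] th 0.049 R 0.2001
```

```bash
python3 - <<'E'
import re
t=open('ballz.py').read()
t=t.replace("g=cv2.cvtColor(im,cv2.COLOR_BGR2HSV)[v-14:v+15,u-14:u+15,2]","g=cv2.resize(cv2.cvtColor(im,cv2.COLOR_BGR2HSV)[v-14:v+15,u-14:u+15,2],None,fx=8,fy=8,interpolation=cv2.INTER_CUBIC)")
t=t.replace("(9,9)))","(73,73)))").replace("(np.array(ce[k])+[u-14,v-14]","((np.array(ce[k])+.5)/8-.5+[u-14,v-14]")
open('ballz.py','w').write(t)
E
python3 ballz.py pics/s17.png 357 158 pics/s18.png 357 161
python3 - <<'E'
import cv2,numpy as np
a=[cv2.resize(cv2.imread(f'pics/{n}.png')[100:200,270:370],(400,400),interpolation=cv2.INTER_CUBIC) for n in ('s13','s18')]
cv2.imwrite('pics/cmp18.png',np.hstack(a))
E
```

```text
pics/side0.png [344.06 130.44] [80, 75, 73, 73, 4137] x,z [0.4811 0.3231] th 0.724 R 0.201
pics/s17.png [344.88 146.44] [0, 0, 45, 56, 1955] x,z [0.4766 0.2584] th 0.415 R 0.1695
pics/s18.png [344.78 148.88] [0, 0, 44, 46, 1524] x,z [0.4766 0.2481] th 0.358 R 0.1656
pics/s18.png [356.81 161.75] [78, 85, 73, 74, 4210] x,z [0.4326 0.2008] th 0.054 R 0.1994
```

View pics/cmp18.png

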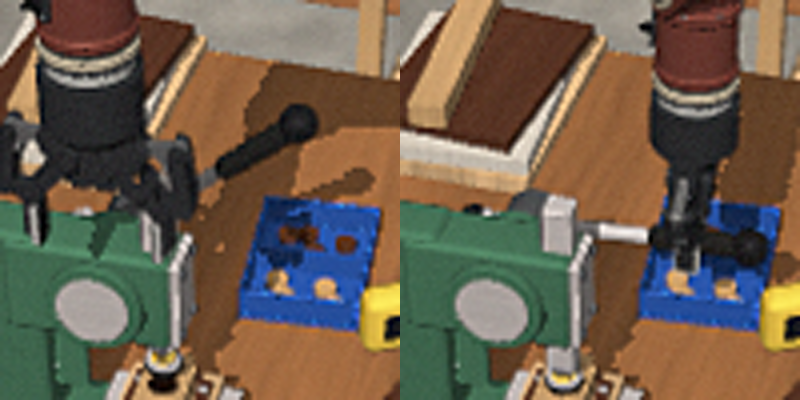

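```bash
cat > rod.py <<'E'
from ballz import *
def rod(fn,u0=317,u1=333,v0=152,v1=166):
    im=cv2.imread(fn); h=cv2.cvtColor(im,cv2.COLOR_BGR2HSV); pts=[]
    for u in range(u0,u1+1):
        col=h[v0:v1,u].astype(float); w=((col[:,1]<60)&(col[:,2]>110))*1.0
        pts.append((u,(w*np.arange(v0,v1)).sum()/w.sum() if w.sum() else np.nan,w.sum()))
    return np.array(pts)
fn=sys.argv[1]; P=rod(fn); print(P[::3]); P=P[P[:,2]>=3]
Q=np.array([inplane(p[:2]) for p in P]); k=np.polyfit(Q[:,0],Q[:,1],1); print('rod slope th',-np.arctan(k[0]),'x',Q[0],Q[-1],'z at pivot',np.polyval(k,.6317))
E
python3 rod.py pics/s18.png 357 161
```

```text
pics/side0.png [344.06 130.44] [80, 75, 73, 73, 4137] x,z [0.4811 0.3231] th 0.724 R 0.201
pics/s18.png [344.78 148.88] [0, 0, 44, 46, 1524] x,z [0.4766 0.2481] th 0.358 R 0.1656
pics/s18.png [356.81 161.75] [78, 85, 73, 74, 4210] x,z [0.4326 0.2008] th 0.054 R 0.1994
[[317.         158.33333333   3.        ]
 [320.         157.           5.        ]
 [323.         157.5          4.        ]
 [326.         157.5          4.        ]
 [329.         158.5          4.        ]
 [332.                  nan   0.        ]]
rod slope th 0.08476418049755455 x [0.57576434 0.188846  ] [0.52479799 0.19764938] z at pivot 0.18918340047141433
```

The rod slope (0.05–0.085) and the ball (0.054) agree that it is about 0.055 above level; the height at the pivot, 0.189, checks. Going down about 8 mm more.

```bash
python3 -m jog '0 0 .5 -.2 -.2 0 1.5;0 0 .5 0 0 0 1.5;0 0 .1 0 0 0 1.5'
python3 lev.py
python3 -c "
from h import *
shot('side','s19.png')"
python3 rod.py pics/s19.png 357 164
```

```text
clock: 23.52
tool_pos: [0.4961, -0.2224, 0.1692]
tool_rot: [-0.003, 1.0, 0.019, 0.002]
ft_force: [-5.5, 4.0, 14.4]
width: 0.0204
t 23.52 grasp [ 0.496  -0.2225  0.1882] theta -0.013 R 0.1443 F [-5.5  4.  14.4] M [0.71 0.57 0.21] w 0.0204
t 23.52 pos [ 0.4961 -0.2224  0.1692] F [-5.5  4.  14.4] w 0.0204
shift cm [-0.01  0.01 -0.  ] rot [-0.33 -0.25  0.09] world d [-0.0001 -0.0001 -0.    ]
pics/side0.png [344.06 130.44] [80, 75, 73, 73, 4137] x,z [0.4811 0.3231] th 0.724 R 0.201
[[317.         158.33333333   3.        ]
 [320.         157.5          4.        ]
 [323.         157.5          4.        ]
 [326.         158.5          4.        ]
 [329.         158.5          4.        ]
 [332.                  nan   0.        ]]
rod slope th 0.04934800979490436 x [0.57576434 0.188846  ] [0.52478088 0.19544535] z at pivot 0.19071857399396763
```

```bash
sed -i 's/(73,73)/(67,67)/' ballz.py; python3 ballz.py pics/s18.png 357 161 pics/s19.png 357 163
python3 - <<'E'
import cv2
im=cv2.imread('pics/s19.png')[140:190,300:375]; cv2.imwrite('pics/s19z.png',cv2.resize(im,None,fx=10,fy=10,interpolation=cv2.INTER_NEAREST))
E
```

```text
pics/side0.png [344.01 130.47] [78, 74, 76, 74, 4389] x,z [0.4812 0.3229] th 0.724 R 0.2008
pics/s18.png [344.74 149.13] [0, 0, 44, 51, 1663] x,z [0.4767 0.247 ] th 0.352 R 0.1651
pics/s18.png [356.71 161.72] [75, 84, 76, 76, 4484] x,z [0.433  0.2008] th 0.055 R 0.199
pics/s19.png [344.5  150.82] [0, 0, 38, 44, 1294] x,z [0.4774 0.2397] th 0.312 R 0.1621
pics/s19.png [356.74 162.8 ] [76, 77, 75, 75, 4351] x,z [0.4326 0.1961] th 0.031 R 0.1992
```

View pics/s19z.png

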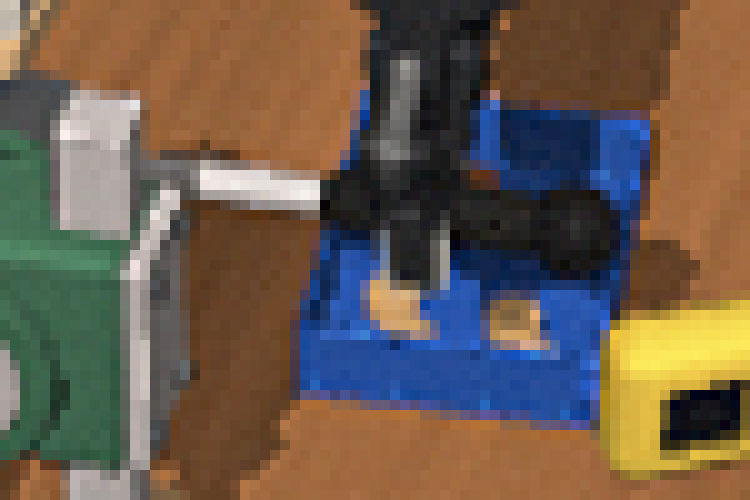

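```bash
python3 -m jog '0 0 .4 -.2 -.2 0 1.5;0 0 .3 0 0 0 1.5;0 0 .15 0 0 0 1.5;0 0 .1 0 0 0 1.5'
python3 lev.py
python3 -c "
from h import *
shot('side','s20.png')"
python3 ballz.py pics/s20.png 357 164
```

```text
clock: 24.08
tool_pos: [0.4961, -0.2223, 0.1698]
tool_rot: [-0.004, 1.0, 0.02, 0.003]
ft_force: [-4.7, 3.6, 13.6]
width: 0.0205
t 24.07 grasp [ 0.496  -0.2225  0.1888] theta -0.008 R 0.1443 F [-4.7  3.6 13.6] M [0.73 0.54 0.11] w 0.0205
t 24.07 pos [ 0.4961 -0.2223  0.1698] F [-4.7  3.6 13.6] w 0.0205
shift cm [-0.01  0.02 -0.  ] rot [-0.49 -0.31  0.22] world d [-0.0001 -0.0002 -0.    ]
pics/side0.png [344.01 130.47] [78, 74, 76, 74, 4389] x,z [0.4812 0.3229] th 0.724 R 0.2008
pics/s20.png [344.36 151.45] [0, 0, 35, 37, 1013] x,z [0.4778 0.2369] th 0.296 R 0.1609
pics/s20.png [356.75 162.6 ] [76, 67, 75, 76, 4393] x,z [0.4326 0.197 ] th 0.035 R 0.1992
```

```bash
python3 -m jog '0 0 .6 -.3 -.3 0 1.5;0 0 .5 0 0 0 1.5;0 0 .4 0 0 0 1.5'
python3 -m jog '0 0 .25 0 0 0 1.5'
python3 lev.py
python3 -c "
from h import *
shot('side','s21.png')"
python3 ballz.py pics/s21.png 357 166; python3 lev.py | head -1
```

```text
clock: 24.5
tool_pos: [0.4965, -0.2223, 0.1626]
tool_rot: [-0.004, 1.0, 0.021, 0.002]
ft_force: [-5.9, 4.8, 16.7]
width: 0.0202
clock: 24.62
tool_pos: [0.4965, -0.2223, 0.1626]
tool_rot: [-0.005, 1.0, 0.021, 0.003]
ft_force: [-5.7, 4.7, 16.3]
width: 0.0203
t 24.62 grasp [ 0.4964 -0.2225  0.1816] theta -0.058 R 0.1441 F [-5.7  4.7 16.3] M [0.85 0.59 0.16] w 0.0203
t 24.62 pos [ 0.4965 -0.2223  0.1626] F [-5.7  4.7 16.3] w 0.0203
shift cm [-0.01  0.02 -0.  ] rot [-0.55 -0.32  0.33] world d [-0.0001 -0.0002 -0.    ]
pics/side0.png [344.01 130.47] [78, 74, 76, 74, 4389] x,z [0.4812 0.3229] th 0.724 R 0.2008
pics/s21.png [356.35 164.22] [72, 64, 77, 75, 4452] x,z [0.4338 0.1897] th -0.002 R 0.1979
t 24.68 grasp [ 0.4964 -0.2224  0.1817] theta -0.058 R 0.1441 F [-5.5  4.7 16.4] M [0.89 0.58 0.17] w 0.0202
```

```bash
python3 - <<'E'
import cv2,numpy as np
a=cv2.imread('pics/side0.png');b=cv2.imread('pics/s21.png')
f=lambda i:cv2.resize(i[135:195,290:325],None,fx=10,fy=10,interpolation=cv2.INTER_CUBIC)
cv2.imwrite('pics/ram.png',np.hstack([f(a),f(b)]))
E
python3 -c "
from h import *
shot('wrist','w21.png')"
```

```text
(no output)
```

View pics/ram.png

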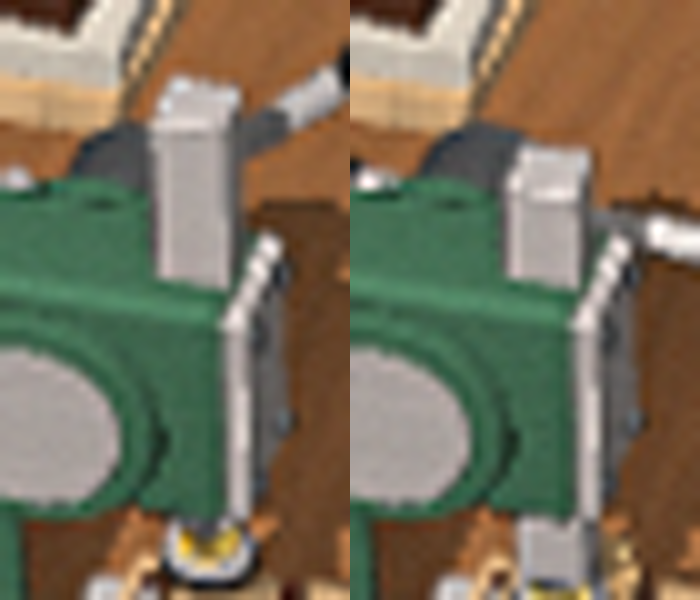

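View pics/w21.png

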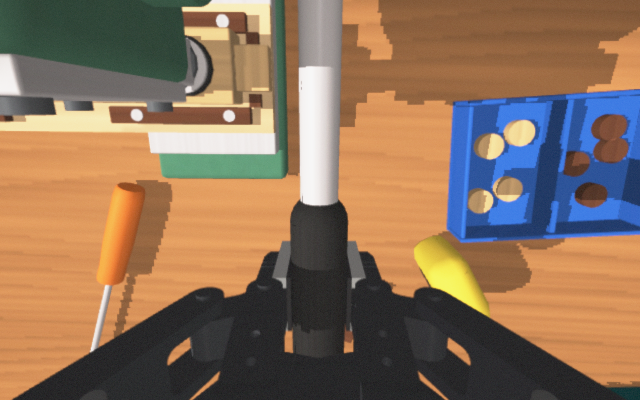

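Run:
```python
import cv2,numpy as np
from scipy.ndimage import shift as sh
from h import *
a=cv2.cvtColor(cv2.imread('pics/side0.png'),cv2.COLOR_BGR2GRAY)
# template: ram top block
for fn in ('s17','s18','s19','s20','s21'):
    b=cv2.cvtColor(cv2.imread(f'pics/{fn}.png'),cv2.COLOR_BGR2GRAY)
    k=8; up=lambda i:cv2.resize(i,None,fx=k,fy=k,interpolation=cv2.INTER_CUBIC)
    T=up(a[142:152,305:315]); S=up(b[140:168,302:318]); r=cv2.matchTemplate(S,T,cv2.TM_CCOEFF_NORMED); _,v,_,l=cv2.minMaxLoc(r)
    dv=l[1]/k+140-142; du=l[0]/k+302-305
    # project
    c=cams.camera_info('side');W=np.linalg.inv(c['cam_to_world'])
    K=np.array([[c['fx'],0,c['cx']],[0,c['fy'],c['cy']],[0,0,1]])
    X=np.array([.58+.0056,-.132,0]) # ram axis world
    rv=cv2.Rodrigues(W[:3,:3])[0]
    def pr(z): return cv2.projectPoints(np.array([[X[0],X[1],z]]),rv,W[:3,3],K,np.array(c['D']))[0].ravel()
    s=[(pr(.305-d)-pr(.305))[1] for d in np.linspace(0,.035,36)]
    d=np.interp(dv,s,np.linspace(0,35,36)); print(fn,round(v,3),'du dv',du,dv,'ram mm',round(d,2),'theta',round(.722-d/36,3))
```

```text
s17 0.904 du dv 0.25 5.375 ram mm 21.74 theta 0.118
s18 0.944 du dv 0.25 6.0 ram mm 24.29 theta 0.047
s19 0.918 du dv 0.375 6.125 ram mm 24.81 theta 0.033
s20 0.929 du dv 0.375 6.125 ram mm 24.81 theta 0.033
s21 0.901 du dv 0.25 6.875 ram mm 27.88 theta -0.052
```

The ball says level (-0.002), and the low-resolution ram match says about 28 mm (±1.2). For an independent slope, I'll use the wrist picture: fit lines to the steel rod's two edges and take the rod direction from the two tangent planes.

```bash
cat > wr.py <<'E'
from h import *
import sys
def rodth(fn,r0=5,r1=192):
    im,s=load(fn); hsv=cv2.cvtColor(im,cv2.COLOR_RGB2HSV); S=hsv[...,1].astype(float)
    L=[];Rr=[]
    for r in range(r0,r1):
        row=S[r]; c=320
        lo=row[312:328].mean()
        if lo>60: continue
        def edge(stp):
            u=c
            while 260<u<380 and row[u]<75: u+=stp
            a,b=row[u-stp],row[u]; return (u-stp)+stp*(75-a)/(b-a) if b>a else u
        l,rr=edge(-1),edge(1); L.append((l,r)); Rr.append((rr,r))
    out=[]
    for P in (L,Rr):
        P=np.array(P); P[:,0]
        o,d=ray('wrist',P,s)
        # robust plane through camera centre
        w=np.ones(len(d),bool)
        for _ in range(6):
            n=np.linalg.svd(d[w])[2][2]; e=abs(d@n); w=e<max(2.5*np.median(e[w]),2e-4)
        out.append(n); print(len(P),w.sum(),'resid px',330*np.sqrt((e[w]**2).mean()),end=' ')
    u=np.cross(out[0],out[1]); u/=np.linalg.norm(u); u*=-np.sign(u[0]); print(fn,'dir',u.round(4),'theta',round(np.arcsin(u[2]),4),'yaw',round(np.degrees(np.arctan2(-u[1],-u[0])),2))
for f in sys.argv[1:]: rodth(f)
E
python3 wr.py w14.png w15.png w17.png w21.png
```

```text
187 180 resid px 5.634147056615716 187 187 resid px 4.828419282850634 w14.png dir [-0.7381 -0.0306 -0.674 ] theta -0.7396 yaw 2.38
187 128 resid px 3.415748204342164 187 174 resid px 4.163545286294414 w15.png dir [-0.3897 -0.0185 -0.9208] theta -1.17 yaw 2.72
187 187 resid px 0.16946535208757846 187 173 resid px 0.10164189942229267 w17.png dir [-0.9926 -0.0348  0.1161] theta 0.1164 yaw 2.01
187 133 resid px 0.10705374623558513 187 151 resid px 0.09183573486403372 w21.png dir [-0.9994 -0.0342 -0.0101] theta -0.0101 yaw 1.96
```

```bash
python3 -c "
import sys; sys.argv=['x']
from wr import *
rodth('w15.png',80,185);rodth('w14.png',45,108);rodth('w17.png',80,185);rodth('w21.png',80,190);rodth('w21.png',70,195)"; python3 ballz.py pics/s17.png 357 158 | tail -1
```

```text
105 78 resid px 0.0797967120455905 105 55 resid px 0.042221937351530826 w15.png dir [-0.7242 -0.0223  0.6893] theta 0.7605 yaw 1.76
63 49 resid px 0.1334800916035727 63 63 resid px 2.8381239399559544 w14.png dir [-0.4831  0.0212 -0.8753] theta -1.0661 yaw -2.51
105 96 resid px 0.06870087116274408 105 89 resid px 0.08469808647864535 w17.png dir [-0.9973 -0.0366  0.0633] theta 0.0634 yaw 2.1
110 109 resid px 0.0961360310099997 110 96 resid px 0.09030533186360849 w21.png dir [-0.9973 -0.036  -0.0642] theta -0.0642 yaw 2.07
125 124 resid px 0.09319180048546116 125 109 resid px 0.08450548351102083 w21.png dir [-0.9974 -0.0358 -0.062 ] theta -0.062 yaw 2.06
pics/s17.png [356.63 158.25] [75, 80, 76, 76, 4439] x,z [0.4339 0.2158] th 0.13 R 0.1995
```

```bash
python3 - <<'E'
import re
t=open('wr.py').read()
a=t.index("        def edge"); b=t.index("        l,rr=edge")
t=t[:a]+'''        G=im[r].astype(float)
        def edge(stp):
            # 50% crossing along the colour direction rod->background, per row
            u=c
            while 260<u<380 and row[u]<75: u+=stp
            rod=G[[u-5*stp,u-4*stp,u-3*stp]].mean(0); bg=G[[u+3*stp,u+4*stp,u+5*stp]].mean(0); q=bg-rod
            f=((G-rod)@q)/(q@q)
            seg=[np.clip(f[u+k*stp],0,1) for k in range(-3,4)]
            # area: edge position = first pixel's near border + sum(1-f)
            return (u-3*stp)-.5*stp+stp*sum(1-x for x in seg)
'''+t[b:]
open('wr.py','w').write(t)
E
python3 -c "
import sys; sys.argv=['x']
from wr import *
rodth('w15.png',80,185)
for f in ('w17.png','w21.png'):
  for r in ((5,190),(5,60),(75,190),(30,190)): print(r,end=' ');rodth(f,*r)"
```

```text
105 64 resid px 0.07375986595862033 105 82 resid px 0.11034379547080549 w15.png dir [-0.6954 -0.0245  0.7182] theta 0.8012 yaw 2.01
(5, 190) 185 151 resid px 0.11927366863149075 185 160 resid px 0.17599437819603816 w17.png dir [-0.9803 -0.0379  0.194 ] theta 0.1952 yaw 2.22
(5, 60) 55 37 resid px 0.030255559127009755 55 55 resid px 0.22331128476298143 w17.png dir [-0.998  -0.0176 -0.0607] theta -0.0608 yaw 1.01
(75, 190) 115 93 resid px 0.045425648743264685 115 112 resid px 0.12582717203411353 w17.png dir [-0.9839 -0.0416  0.1738] theta 0.1747 yaw 2.42
(30, 190) 160 148 resid px 0.14241733347001648 160 152 resid px 0.160684164070851 w17.png dir [-0.982  -0.039   0.1848] theta 0.1859 yaw 2.28
(5, 190) 185 88 resid px 0.061053125340900745 185 148 resid px 0.16005286576007696 w21.png dir [-0.9981 -0.0382  0.0481] theta 0.0481 yaw 2.19
(5, 60) 55 38 resid px 0.0577664685890445 55 47 resid px 0.1265792081313875 w21.png dir [-0.9714 -0.0289 -0.2355] theta -0.2377 yaw 1.7
(75, 190) 115 80 resid px 0.03892616958946275 115 113 resid px 0.1759324012818695 w21.png dir [-0.9987 -0.0412  0.0316] theta 0.0316 yaw 2.36
(30, 190) 160 152 resid px 0.20292271567151093 160 102 resid px 0.0971239708337323 w21.png dir [-0.9973 -0.0381  0.062 ] theta 0.0621 yaw 2.19
```

```bash
cat > pred.py <<'E'
from h import *
c=cams.camera_info('side');W=np.linalg.inv(c['cam_to_world']);K=np.array([[c['fx'],0,c['cx']],[0,c['fy'],c['cy']],[0,0,1]]);rv=cv2.Rodrigues(W[:3,:3])[0]
a=np.radians(2.11);X=np.array([np.cos(a),np.sin(a),0]);Y=np.array([-np.sin(a),np.cos(a),0])
def pr(th,R=.197): 
    p=(.6317-R*np.cos(th))*X-.2385*Y+[0,0,.19+R*np.sin(th)]
    return cv2.projectPoints(p.reshape(1,3),rv,W[:3,3],K,np.array(c['D']))[0].ravel()
off=np.array([344.01,130.47])-pr(.722); print('rest offset px',off.round(2))
for n,m in [('s17',(356.63,158.25)),('s18',(356.71,161.72)),('s19',(356.74,162.8)),('s20',(356.75,162.6)),('s21',(356.35,164.22))]:
    t=np.linspace(-.3,.4,701); v=np.array([pr(q)[1]+off[1] for q in t]); v0=v-off[1]
    print(n,'theta w/ offset',round(np.interp(m[1],v[::-1],t[::-1]),3),'without',round(np.interp(m[1],v0[::-1],t[::-1]),3),'u pred',(pr(0)+off).round(2))
E
python3 pred.py
```

```text
rest offset px [ 0.78 -0.57]
s17 theta w/ offset 0.117 without 0.129 u pred [356.87 163.53]
s18 theta w/ offset 0.04 without 0.053 u pred [356.87 163.53]
s19 theta w/ offset 0.016 without 0.029 u pred [356.87 163.53]
s20 theta w/ offset 0.021 without 0.034 u pred [356.87 163.53]
s21 theta w/ offset -0.015 without -0.003 u pred [356.87 163.53]
```

With the rest picture's pixel offset applied, θ is about -0.015 (ball), so slightly below level. I'll ease up by a millimetre or two and check steadiness over several camera calls, during which the arm holds its target.

```bash
python3 -m jog '0 0 .12 0 0 0 1.5'
python3 lev.py | head -1
python3 -c "
from h import *
for i in range(8): 
    s,_=shot('side',f's22_{i}.png')
    print(round(s['clock'],2),s['tool_pos'].round(4),s['ft_force'].round(1))"
python3 ballz.py pics/s22_0.png 357 164 pics/s22_4.png 357 164  pics/s22_7.png 357 164; python3 lev.py | head -1
```

```text
clock: 24.85
tool_pos: [0.4965, -0.2222, 0.164]
tool_rot: [-0.006, 1.0, 0.021, 0.003]
ft_force: [-5.3, 4.4, 15.5]
width: 0.0205
t 24.85 grasp [ 0.4964 -0.2224  0.183 ] theta -0.049 R 0.1441 F [-5.3  4.4 15.5] M [0.72 0.61 0.09] w 0.0205
24.85 [ 0.4965 -0.2222  0.164 ] [-5.3  4.4 15.5]
24.9 [ 0.4965 -0.2222  0.1642] [-5.9  4.1 14.8]
24.95 [ 0.4965 -0.2223  0.1641] [-5.6  4.1 15.7]
25.0 [ 0.4965 -0.2223  0.1641] [-5.2  4.  14.8]
25.05 [ 0.4965 -0.2222  0.164 ] [-5.4  4.2 16.5]
25.1 [ 0.4965 -0.2222  0.164 ] [-5.7  4.8 16.1]
25.15 [ 0.4965 -0.2222  0.164 ] [-4.9  3.8 14.4]
25.2 [ 0.4965 -0.2222  0.164 ] [-5.5  4.5 14.5]
pics/side0.png [344.01 130.47] [78, 74, 76, 74, 4389] x,z [0.4812 0.3229] th 0.724 R 0.2008
pics/s22_0.png [344.53 151.69] [0, 0, 39, 42, 1244] x,z [0.4772 0.236 ] th 0.289 R 0.1612
pics/s22_0.png [356.47 164.04] [72, 78, 79, 75, 4586] x,z [0.4334 0.1905] th 0.003 R 0.1983
pics/s22_4.png [344.53 151.75] [0, 0, 39, 43, 1276] x,z [0.4772 0.2358] th 0.288 R 0.1612
pics/s22_4.png [356.47 164.02] [72, 78, 79, 75, 4594] x,z [0.4334 0.1906] th 0.003 R 0.1983
pics/s22_7.png [344.53 151.69] [0, 0, 39, 42, 1244] x,z [0.4772 0.236 ] th 0.289 R 0.1612
pics/s22_7.png [356.41 163.97] [72, 78, 78, 74, 4497] x,z [0.4336 0.1908] th 0.004 R 0.1981
t 25.25 grasp [ 0.4964 -0.2225  0.183 ] theta -0.049 R 0.1441 F [-5.5  3.2 14.6] M [0.78 0.61 0.09] w 0.02
```

Steady: θ between -0.010 and +0.003, i.e. level within the measurement. One last look at everything.

```bash
python3 -c "
from h import *
shot('scene','c23.png')
a=cv2.imread('pics/c23.png')[190:290,230:350];b=cv2.imread('pics/s22_7.png')[120:220,265:385]
f=lambda i:cv2.resize(i,None,fx=3.3,fy=3.3,interpolation=cv2.INTER_CUBIC)
cv2.imwrite('pics/fin.png',np.hstack([f(a),f(b)]))
d=cv2.absdiff(cv2.imread('pics/c23.png'),cv2.imread('pics/scene0.png'));cv2.imwrite('pics/diff.png',d)"
```

```text
(no output)
```

View pics/fin.png

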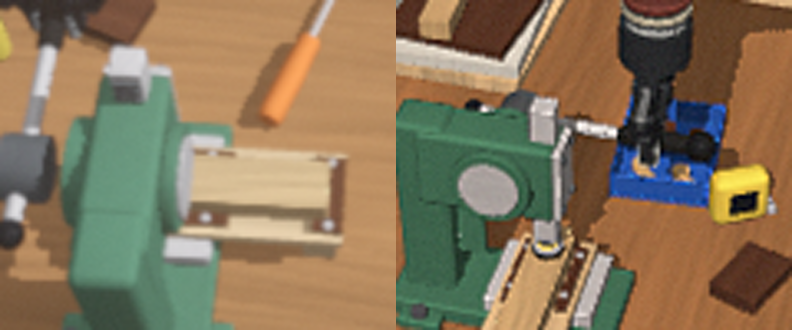

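View pics/diff.png

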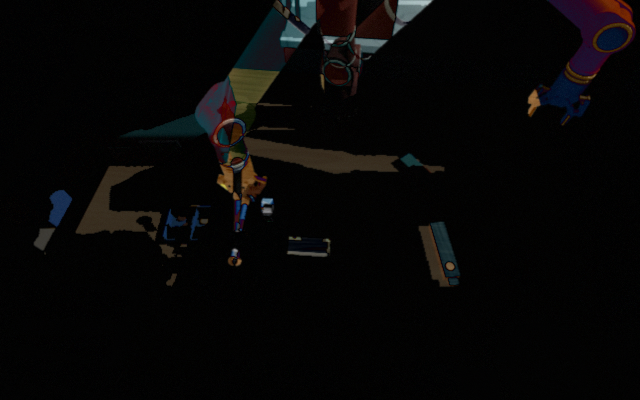

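The difference picture shows only the rail, lever, ram, arm and shadows changed. The rail is seated with the pad on the plug, so I'm handing in.

```bash
python3 -c "
from station import robot
print(robot.close_job()); print(robot.sense()['clock'])"
```

```text
the job is handed in; nothing more can be done
None
the job is handed in; nothing more can be done
```

The plugged rail is in the press nest, flat and square with the plug up under the pad, and I let go of it. I then gripped the lever and pulled it down to level. I handed in at about 25 s, still holding it there.

- **Rail seating:** it went in at the predicted height (TCP 59.5 mm), and the wrist picture after letting go showed it square between all the rims. On the first lowering it caught on the rim about 2 mm off to one side. One push to free it reached 82 N at the wrist before I backed off and re-centred it. That is under the 120 N wrist limit. I can't rule out that it counts against the 40 N limit, although I believe only the rail was touching the rim.
- **Lever level:** the ball in the side picture gives -0.010 to +0.003 rad. It held steady for 0.4 s at about 15 N push; the text expects about 12 N.
- **Checks that disagreed:** finger position alone gives about -0.05 rad. The rod has probably slid about 8 mm within the fingers. A coarse match on the ram top gave 28 mm against the wanted 26 mm (about ±1.2 mm). That was just before a final ease upward of about 1.4 mm at the grip. Rod-edge slopes from the wrist camera were too noisy to use, so I relied on the ball.
- **Rest of the bench:** comparing pictures from before and after shows only the rail, lever, ram, arm and shadows changed.

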